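# Change the whetstone in the notched stone holder

### The job

Change the sharpening stone in the stone holder: lift the sliding stop clear of the bumps of its rack and draw it back to free the long stone, and set that stone flat on the empty bench between the holder and the vise. Lay the medium stone in its place, centred along the bed with one end at the spring pad, then bring the lifted stop up behind it and let it drop fully home in the notch where it holds the stone pressed against the spring pad. The stones are brittle, so lower them rather than drop them, and leave the small stone, the oil bottle and the loupe where they stand.

Things in the scene. Friction and masses are not known exactly. Their poses are not given: they have to be found in the camera images.
- holder: Fixed stone holder, 84 x 312 mm, origin at underside near its middle; length along its own y (+y = robot's left at yaw 0). Grey base plate, top z 14 mm, x -42..42, y -158..154. Two rails at x = +-15 (8 wide) form the bed, top z 32, on which a stone lies along y, centred on x = 0. At +y a fixed block (x +-30, y 128..150, top z 50). All stays under z 60 with the stop down.
- bed_at_pad (a point): Point of the holder at x 0, y 110, z 32 mm: middle of the bed, at the face of the spring pad when that is free. Axes as the holder's.
- spring_pad (a joint): Sprung end pad in front of the fixed block, 46 mm wide, z 34 to 51 mm: 0 = free, its face at holder y 110 mm; grows to 8 mm as it is pushed towards +y; 1 N per mm. Pressed about 4 mm while a stone is clamped.
- stop_carriage (a joint): Travel (m) of the stop along holder +y, to the pad; -0.026..0.100, 1 N friction; its face is at y = -66 mm + this. 0 = start, clamping the long stone. Down, its keel lies between two round bumps of the rack (between the rails, below the bed) and it cannot travel. Notches every 18 mm with 3 mm play: home it reads 18n to 18n+3, under spring load 18n. Medium stone: n = 4, 72 mm, pad pressed 4 mm.
- stop_jaw (a joint): Lift (m) of the stop's jaw with its fin and keel: 0 = down, home in a notch, up to 0.014; 8 mm or more clears the bumps, and at 9 to 12 mm the jaw still bears on the end of a stone. It falls by its own weight (about 1.6 N) when let go.
- stop_fin (a point): Middle of the stop's grip fin, a dark upright block 18 mm across (holder x), 40 mm long (y), from 11 mm below to 10 mm above this point; moves with the stop and its lift. Pinch it across holder x from above, fingertips no lower than 11 mm below the point (rails beneath). The jaw, 48 mm wide, begins 24 mm ahead on the +y side; its face is 40 mm ahead.
- long_stone_mid (a point): Centre of the long (orange-brown) whetstone, 62 x 180 x 25 mm (own x, y, z), about 0.55 kg; at the start clamped in the holder, lying on the bed.
- medium_stone_mid (a point): Centre of the medium (green-grey) whetstone, 46 x 108 x 22 mm (own x, y, z), about 0.26 kg; at the start it lies on the bench. Clamped, its centre is at holder x 0, y 60, z 43 mm.
- small_stone_mid (a point): Centre of the small grey whetstone, 40 x 100 x 18 mm (own x, y, z), flat on the bench; leave it.
- oil_bottle_mid (a point): Centre of the standing oil bottle, 41 mm in diameter, 126 mm tall; leave it.
- vise_edge (a point): Point on the bench top (world z 0) at the left edge of the foot of the fixed green bench vise, 128 mm wide and 96 mm tall, on the -y side of this point. The bench between the vise and the holder is empty from world x 0.35 to 0.58 m; a 0.17 m drawer chest stands beyond x 0.66 where y is under -0.15, a knife tray where y is over 0.33 and x over 0.39, a wall shelf 0.29 m up beyond x 0.73.
- loupe_mid (a point): Centre of the black eye loupe, 37 mm in diameter, 22 mm tall, on the bench; leave it.

How it is judged:
By the outcome, as a careful person would: the job done as asked, in the order asked, and still so for the second after the job is handed in, with the robot touching nothing.
It also fails if it takes over 72 s, if anything falls off the work surface, if the arm or the gripper's body presses on something with over 40 N, if the wrist force passes 120 N, or if a joint passes its speed limit or range.

### The arm

A 6-joint arm with a two-finger parallel gripper is mounted at the origin on a cart in front of the work surface, level with it; the furniture and walls round the work are solid. World frame = base frame: x ahead of the robot, y to its left, z up, the work surface at z = 0. Lengths are in m, angles in degrees, forces in N, time in s.
With the tool pointing down it reaches from about 0.35 to 0.875 m from the base axis. Payload 4.2 kg.
Tool frame: the origin (TCP) lies between the finger pads; the fingertips stand 25 mm ahead of it and the grasp point (between the pads) lies 6 mm ahead of it (r.tips_ahead is the distance from the TCP to the fingertips, in m); z points along the fingers, y is the direction in which the jaws open and shut (so a half turn about z gives the same grasp; the last joint's range is limited). The gripper opens to 87 mm and grips with 3 to 60 N. Pads are 19 mm wide; open, the fingers measure 117 mm over their backs; the gripper's body (75 mm by 190 mm) begins 51 mm behind the grasp point.
Start: joints at [-52.85, 22.042, 0.453, 0, -68.411, -14.817], TCP at [0.238, -0.578, 0.248] pointing down, gripper open.
Joint ranges: [-179.83, 179.83], [-69.29, 118.12], [-61.27, 80.66], [-181.25, 117.63], [-171.15, -9.14], [-177.46, 177.46]. Speed limits (degrees/s): [159.86, 159.86, 180, 180, 180, 180].

### API

Orientations are given as a 3x3 rotation matrix whose columns are the frame's x, y, z axes.
In Python, from station import r, vision, finish_job gives the robot as it stands.
- The arm moves only by the shell command python3 -m jog 'ROWS'. ROWS is a JSON object of lists of equal length, an entry for each row: "rot": the turn, a rotation vector about the world's x, y, z in degrees, a list of three; "delta_pos": the shift along the world's x, y, z in mm, a list of three; "grip": the opening in per cent of the stroke, from 0 (shut) to 100 (fully open). A call has 1 to 10 rows; each row shifts and turns the commanded pose from where the row before left it; what a row does not reach is not made up. A row lasts 1/12 s, in which the tool goes at most 41.7 mm and 7.16 degrees, less where a joint would pass 70% of its speed; a pose out of reach is approached as far as the arm can. A call with a gripper value outside its range is refused whole. The fingers move at their own pace and stop on an object; the grip force is fixed at half the most. Time passes only in rows, so rows that do not move let the fingers close. It gives the time, the measured TCP pose, the force and the opening at its end, in the units of the state.
- r.sense(): the state, without advancing time (a new reading comes with each control period).
- vision.capture(name): name is "scene" or "top" or "wrist"; returns a dict with "frame" (384x512x3 uint8, red, green, blue), "K" (3x3 intrinsics, pixels), "xyz" and "orientation" of the camera in the world. Camera axes: x right, y up, looking along -z (the intrinsics and any distortion apply to the point x, -y, -z); pixel columns grow to the right and rows downward; lengths in m; the calibration is good to about 2 mm. A picture is of the moment at which its call begins. There is no depth.
- finish_job(): hands the job in, once; it reports no verdict.
The state is a dict: "time_s": time; "joints": joint angles; "joint_velocities": joint speeds; "effort": joint torques, N m; "tcp_pos": TCP position; "ee_rot": TCP orientation; "wrist_force": force on the tool from outside, world axes, zero at the start; "moment": the same for the moment, N m; "gripper_width": opening from 0.0 (shut) to 1.0 (fully open).
Only numpy, scipy, OpenCV 4.12 (cv2) and the standard library are available. Lean on these libraries where they do the work, as an engineer would, in place of code of your own. Each camera call takes 0.05 s, during which the arm holds its last target. There are 200 camera calls.

## Working session

There is one attempt and no reset: what is moved stays moved. The work goes in short steps, Python scripts to look and compute and a shell command to move; the robot and the scene stay as the last step left them, time stands still between calls to the robot, and variables do not carry over. Pictures are saved under pics/ and viewed, about 8 in all and at most 12, crops included, and the job is handed in when it is done.

```bash
mkdir -p pics; ls
python3 - <<'E'
from station import r,vision
import cv2,numpy as np
for n in("scene","top"):
    c=vision.capture(n);cv2.imwrite(f"pics/{n}0.png",c["frame"][:,:,::-1]);print(n,c["K"],c["xyz"],c["orientation"],[k for k in c])
s=r.sense();print(s["time_s"],s["tcp_pos"],s["ee_rot"],s["gripper_width"],s["wrist_force"])
a=cv2.imread("pics/scene0.png");b=cv2.imread("pics/top0.png")
E
```

```text
pics
scene [[486.578938     0.         248.21034336]
 [  0.         486.578938   193.71477993]
 [  0.           0.           1.        ]] [-0.19825286  0.47986077  0.67858497] [[-0.54971334  0.45450888 -0.70088296]
 [-0.83509839 -0.31973186  0.44764072]
 [-0.02063794  0.83138031  0.5553205 ]] ['frame', 'K', 'xyz', 'orientation']
top [[400.99736289   0.         248.87673552]
 [  0.         400.99736289 194.77869607]
 [  0.           0.           1.        ]] [ 0.41847997 -0.00624698  0.93537037] [[-0.02111613  0.99102713 -0.13198235]
 [-0.99953542 -0.02382835 -0.01900422]
 [-0.02197862  0.13151973  0.99106988]] ['frame', 'K', 'xyz', 'orientation']
0.1 [ 0.23735645 -0.57764723  0.2465978 ] [[-9.25024846e-01 -3.79905786e-01 -7.92287497e-04]
 [-3.79906606e-01  9.25023198e-01  1.74772506e-03]
 [ 6.89134539e-05  1.91768435e-03 -9.99998159e-01]] 1.0009487449546277 [0.1078157  1.30939308 0.92398646]
```

View pics/top0.png

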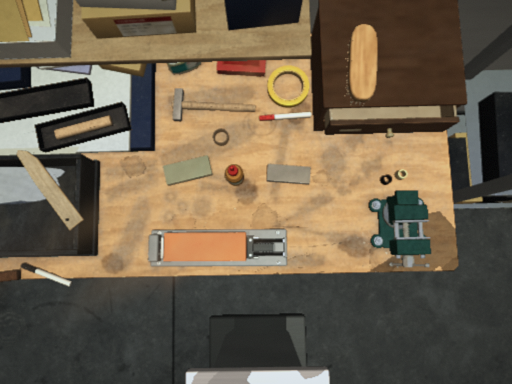

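View pics/scene0.png

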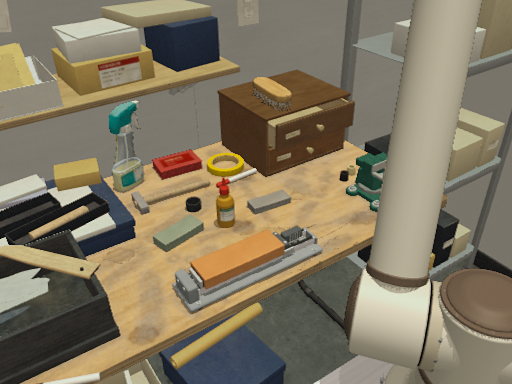

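The top view shows the holder at about (217,247), lying along image columns with the pad on the left. The long stone is orange at (205,247), the medium stone at (188,170), the bottle at (234,175), the small stone at (288,174), and the vise at about (400,222). The scene view agrees with this.

```bash
cat > h.py <<'E'
import cv2,numpy as np
from station import r,vision
def ray(c,u,v):
    K=c["K"];d=np.array([(u-K[0,2])/K[0,0],-(v-K[1,2])/K[1,1],-1.]);return np.array(c["orientation"])@d
def cast(c,u,v,z):
    d=ray(c,u,v);p=np.array(c["xyz"]);return p+d*(z-p[2])/d[2]
def proj(c,P):
    q=np.array(c["orientation"]).T@(np.array(P)-c["xyz"]);K=c["K"];return K[0,0]*q[0]/-q[2]+K[0,2],K[1,1]*-q[1]/-q[2]+K[1,2]
def hsv(c): return cv2.cvtColor(c["frame"],cv2.COLOR_RGB2HSV)
def blob(m,lo=150,box=None):
    m=m.astype(np.uint8)
    if box: k=np.zeros_like(m);k[box[1]:box[3],box[0]:box[2]]=1;m=m*k
    m=cv2.morphologyEx(m,cv2.MORPH_OPEN,np.ones((3,3)))
    cs,_=cv2.findContours(m,cv2.RETR_EXTERNAL,cv2.CHAIN_APPROX_NONE)
    return max(cs,key=cv2.contourArea)
def rect(c,cn,z):
    P=np.array([cast(c,u,v,z)[:2] for u,v in cn[:,0]],np.float32)*1000
    R=cv2.minAreaRect(P);return R
def long_axis(R):
    b=cv2.boxPoints(R);e=max([b[1]-b[0],b[2]-b[1]],key=np.linalg.norm)
    if e[1]<0:e=-e
    return np.degrees(np.arctan2(-e[0],e[1]))  # yaw: own y axis = (-sin,cos)
E
python3 - <<'E'
from h import *
c=vision.capture("top");H=hsv(c)
for u,v in[(205,247),(188,170),(288,174),(265,257),(152,247),(100,240),(265,246),(235,222),(221,137)]:print((u,v),H[v,u],c["frame"][v,u])
def show(n,m,box,z):
    R=rect(c,blob(m,box=box),z);print(n,np.round(R[0],1),np.round(R[1],1),round(long_axis(R),2))
h,s,v=H[...,0],H[...,1],H[...,2]
show("long",(h<14)&(s>130)&(v>120),(140,225,300,275),.057)
show("med",(s<75)&(v>60)&(h>20),(155,145,222,195),.022)
show("small",(s<75)&(v>60),(255,155,320,190),.018)
show("holder",(s<70)|((h<14)&(s>130)&(v>120)),(140,222,300,272),.025)
show("vise",(h>60)&(h<100)&(s>80),(360,180,440,270),.05)
show("bottle",((h<8)|(h>172))&(s>170),(220,160,250,180),.12)
cv2.imwrite("pics/crop1.png",cv2.resize(c["frame"][140:280,140:300,::-1],None,fx=5,fy=4.2,interpolation=cv2.INTER_CUBIC)[:600,:800])
E
```

```text
(205, 247) [ 13 145 217] [217 146  94]
(188, 170) [ 29  57 152] [152 151 118]
(288, 174) [ 19  48 149] [149 139 121]
(265, 257) [ 45  11 179] [175 179 171]
(152, 247) [ 25  18 154] [154 152 143]
(100, 240) [ 17 108 192] [192 157 111]
(265, 246) [43 20 90] [87 90 83]
(235, 222) [ 15 122 199] [199 153 104]
(221, 137) [ 17 103 184] [184 152 110]
long [424.6 109.9] [177.6  60.2] -0.48
med [602.5 153.9] [ 46.6 106. ] 11.6
small [588.3 -80.5] [98.7 40.7] -5.57
holder [422.8  85.9] [312.2  80.4] -1.16
vise [ 506.2 -336.3] [62.3 84.7] 1.1
bottle [578.6  42.2] [18.7 18.9] 88.56
```

View pics/crop1.png

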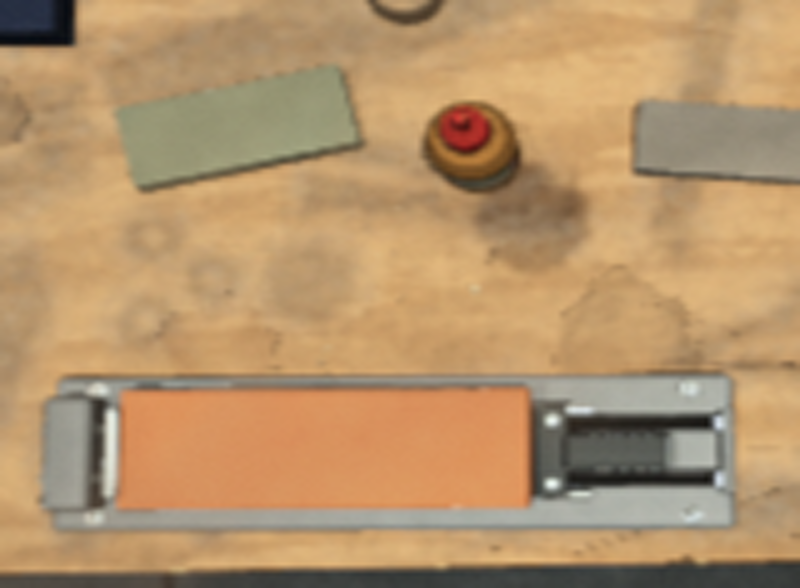

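The crop shows the spring pad at the left, the orange stone from (118,390) to (530,508), the jaw at (550,450) and the fin at (615,450) in crop pixels. The holder origin comes out near (424,86) mm with yaw about -0.5°. I'm moving over the stop for a close look.

```bash
python3 -m jog '{"rot":[[0,0,3.73],[0,0,3.73],[0,0,3.73],[0,0,3.73],[0,0,3.73],[0,0,3.73],[0,0,3.73],[0,0,3.73],[0,0,3.73]],"delta_pos":[[10.4,31,0],[10.4,31,0],[10.4,31,0],[10.4,31,0],[10.4,31,0],[10.4,31,0],[10.4,31,0],[10.4,31,0],[10.4,31,0]],"grip":[100,100,100,100,100,100,100,100,100]}'
python3 -m jog '{"rot":[[0,0,3.73],[0,0,3.73],[0,0,3.73],[0,0,3.73],[0,0,3.73],[0,0,3.73],[0,0,3.73],[0,0,3.73],[0,0,3.73],[0,0,0]],"delta_pos":[[10.4,31,0],[10.4,31,0],[10.4,31,0],[10.4,31,0],[10.4,31,0],[10.4,31,0],[10.4,31,0],[10.4,31,0],[10.4,31,0],[0,0,0]],"grip":[100,100,100,100,100,100,100,100,100,100]}'
python3 - <<'E'
from h import *
c=vision.capture("wrist");print(c["K"],c["xyz"],c["orientation"]);cv2.imwrite("pics/w1.png",c["frame"][:,:,::-1]);np.save("w1.npy",c,allow_pickle=True)
s=r.sense();print(s["time_s"],s["tcp_pos"],s["ee_rot"],s["wrist_force"])
E
```

```text
time_s: 0.9
tcp_pos: [0.3311, -0.2975, 0.2474]
ee_rot: [[-0.558, -0.83, -0.0], [-0.83, 0.558, 0.0], [-0.0, 0.0, -1.0]]
wrist_force: [1.2, 0.4, -0.4]
gripper_width: 1.003
time_s: 1.73
tcp_pos: [0.4265, -0.0163, 0.2477]
ee_rot: [[-0.002, -1.0, 0.002], [-1.0, 0.002, 0.001], [-0.001, -0.002, -1.0]]
wrist_force: [0.7, -0.7, -0.1]
gripper_width: 1.002
[[328.663376     0.         258.86240231]
 [  0.         328.663376   191.76104219]
 [  0.           0.           1.        ]] [ 0.42522822 -0.09582953  0.38398403] [[-9.99997195e-01 -5.29231413e-04 -2.30844928e-03]
 [ 1.16808260e-03 -9.58126407e-01 -2.86343193e-01]
 [-2.06024440e-03 -2.86345086e-01  9.58124338e-01]]
1.7833 [ 0.42532422 -0.01794563  0.24741327] [[-4.75737335e-03 -9.99988674e-01 -1.35219815e-04]
 [-9.99988677e-01  4.75735802e-03  1.13445583e-04]
 [-1.12801009e-04  1.35757987e-04 -9.99999984e-01]] [ 0.03306396 -0.37347298  0.43337036]
```

View pics/w1.png

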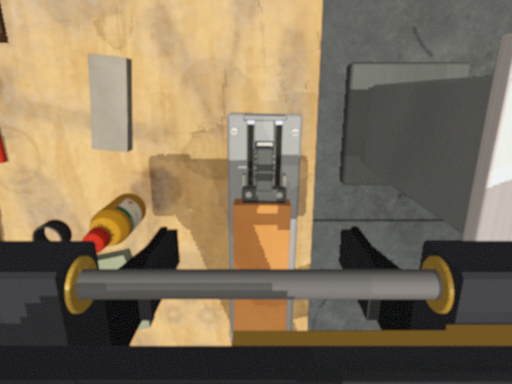

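The wrist view shows the holder's near end at rows 113 to 200. The base plate spans columns 228 to 301, the fin is around (264,165), and the stone edge is at row 201, columns 233 to 292.

Run:
```python
from h import *
c=np.load("w1.npy",allow_pickle=True).item();H=hsv(c);h,s,v=[H[...,i].astype(int) for i in range(3)]
g=c["frame"].astype(int)
# plate edges on rows 118..150 by saturation
for row in(120,130,185):
    m=np.where(s[row,215:315]<60)[0]+215;a,b=cast(c,m[0]-.5,row,.014),cast(c,m[-1]+.5,row,.014);print("plate",row,m[0],m[-1],np.round(a*1e3,1),np.round(b*1e3,1))
R=rect(c,blob((h<14)&(s>130)&(v>110),box=(220,195,305,236)),.057)
print("stone",np.round(cv2.boxPoints(R),1),long_axis(R))
col=g[100:205,264].sum(1)//3;print("col264",list(col))
for row in(150,165,175): print(row,list(g[row,240:290].sum(1)//3))
print(np.round(cast(c,264,113,.014)*1e3,1))
cv2.imwrite("pics/w1c.png",cv2.resize(c["frame"][105:210,215:315,::-1],None,fx=5.7,fy=5.7,interpolation=cv2.INTER_CUBIC))
```

```text
plate 120 228 301 [460.6 -67.9  14. ] [379.  -67.8  14. ]
plate 130 228 301 [460.9 -57.   14. ] [378.6 -56.9  14. ]
plate 185 229 298 [461.6   6.5  14. ] [379.8   6.5  14. ]
stone [[447.8   9.8]
 [451.    9.7]
 [451.   13.1]
 [447.9  13.1]] -1.1082522
col264 [np.int64(188), np.int64(185), np.int64(186), np.int64(187), np.int64(183), np.int64(183), np.int64(182), np.int64(181), np.int64(180), np.int64(183), np.int64(182), np.int64(181), np.int64(175), np.int64(156), np.int64(134), np.int64(137), np.int64(167), np.int64(183), np.int64(183), np.int64(171), np.int64(165), np.int64(181), np.int64(195), np.int64(196), np.int64(195), np.int64(193), np.int64(194), np.int64(192), np.int64(192), np.int64(189), np.int64(187), np.int64(185), np.int64(185), np.int64(184), np.int64(184), np.int64(185), np.int64(185), np.int64(183), np.int64(183), np.int64(180), np.int64(159), np.int64(135), np.int64(173), np.int64(213), np.int64(219), np.int64(184), np.int64(115), np.int64(64), np.int64(78), np.int64(95), np.int64(107), np.int64(112), np.int64(114), np.int64(115), np.int64(114), np.int64(113), np.
[... 2209 characters left out ...]
t64(125), np.int64(131), np.int64(124), np.int64(116), np.int64(106), np.int64(87), np.int64(53), np.int64(36), np.int64(29), np.int64(38), np.int64(58), np.int64(81), np.int64(87), np.int64(77), np.int64(69), np.int64(67), np.int64(71), np.int64(69), np.int64(72), np.int64(71), np.int64(74), np.int64(71), np.int64(69), np.int64(70), np.int64(71), np.int64(71), np.int64(69), np.int64(70), np.int64(64), np.int64(67), np.int64(71), np.int64(84), np.int64(83), np.int64(60), np.int64(38), np.int64(32), np.int64(29), np.int64(52), np.int64(79), np.int64(102), np.int64(108), np.int64(111), np.int64(118), np.int64(123), np.int64(130), np.int64(132), np.int64(133), np.int64(136)]
[420.4 -75.4  14. ]
```

View pics/w1c.png

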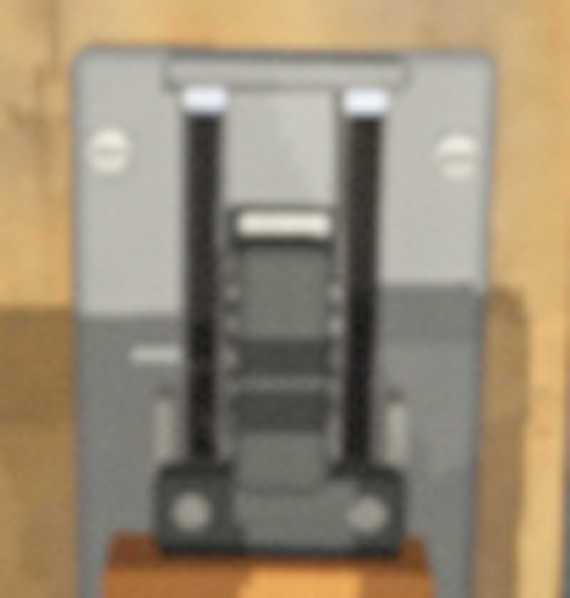

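```bash
python3 -m jog '{"rot":[[0,0,-0.4],[0,0,0],[0,0,0],[0,0,0],[0,0,0],[0,0,0],[0,0,0],[0,0,0],[0,0,0],[0,0,0]],"delta_pos":[[-4,-4,-25],[0,0,-25],[0,0,-25],[0,0,-25],[0,0,-25],[0,0,-25],[0,0,-18],[0,0,-10],[0,0,-5],[0,0,0]],"grip":[50,50,50,50,50,50,50,50,50,50]}'
python3 -m jog '{"rot":[[0,0,0],[0,0,0],[0,0,0],[0,0,0],[0,0,0]],"delta_pos":[[0,0,0],[0,0,0],[0,0,0],[0,0,0],[0,0,0]],"grip":[0,0,0,0,0]}'
```

```text
time_s: 2.62
tcp_pos: [0.4198, -0.0249, 0.0637]
ee_rot: [[-0.018, -1.0, -0.003], [-1.0, 0.018, -0.001], [0.001, 0.003, -1.0]]
wrist_force: [0.8, -0.3, 0.7]
gripper_width: 0.505
time_s: 3.03
tcp_pos: [0.4212, -0.0239, 0.0651]
ee_rot: [[-0.016, -1.0, 0.002], [-1.0, 0.016, 0.001], [-0.001, -0.002, -1.0]]
wrist_force: [5.0, -2.8, -1.1]
gripper_width: 0.21
```

```bash
python3 -m jog '{"rot":[[0,0,0],[0,0,0],[0,0,0],[0,0,0],[0,0,0],[0,0,0]],"delta_pos":[[0.5,0,3],[0,0,4],[0,0,4],[0,0,0],[0,0,0],[0,0,0]],"grip":[0,0,0,0,0,0]}'
python3 -m jog '{"rot":[[0,0,0],[0,0,0],[0,0,0],[0,0,0],[0,0,0],[0,0,0]],"delta_pos":[[0,-4,0],[0,-4,0],[0,-5,0],[0,-3.5,0],[0,0,0],[0,0,0]],"grip":[0,0,0,0,0,0]}'
python3 - <<'E'
from h import *
c=vision.capture("wrist");cv2.imwrite("pics/w2.png",c["frame"][:,:,::-1])
c=vision.capture("scene");cv2.imwrite("pics/s2.png",cv2.resize(c["frame"][200:320,150:350,::-1],None,fx=4,fy=4))
E
```

```text
time_s: 3.53
tcp_pos: [0.4214, -0.024, 0.0757]
ee_rot: [[-0.016, -1.0, 0.001], [-1.0, 0.016, 0.0], [-0.0, -0.001, -1.0]]
wrist_force: [1.0, 0.6, -1.5]
gripper_width: 0.203
time_s: 4.03
tcp_pos: [0.4211, -0.0411, 0.0755]
ee_rot: [[-0.017, -1.0, -0.0], [-1.0, 0.017, -0.0], [0.0, 0.0, -1.0]]
wrist_force: [1.3, -0.6, -1.9]
gripper_width: 0.209
```

View pics/s2.png

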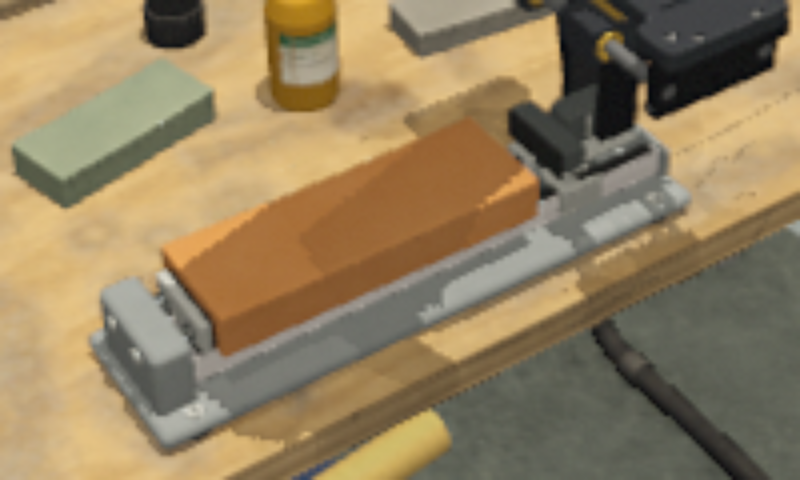

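The picture shows the jaw lifted and drawn back, a gap behind the long stone, and the stone still against the pad. Next I lower the stop, release it, and go to the stone.

```bash
python3 -m jog '{"rot":[[0,0,0],[0,0,0],[0,0,0],[0,0,0],[0,0,0],[0,0,0],[0,0,0],[0,0,0]],"delta_pos":[[0,0,-4],[0,0,-4],[0,0,-2.5],[0,0,0],[0,0,0],[0,0,0],[0,0,25],[0,0,30]],"grip":[0,0,0,0,50,50,70,100]}'
python3 -m jog '{"rot":[[0,0,0],[0,0,0],[0,0,0],[0,0,0],[0,0,0],[0,0,0.5],[0,0,0],[0,0,0],[0,0,0]],"delta_pos":[[0,15,0],[0,30,0],[1,35,0],[1,35,0],[0,20,0],[0,10,0],[0,0,0],[0,0,0],[0,0,0]],"grip":[100,100,100,100,100,100,100,100,100]}'
python3 - <<'E'
from h import *
c=vision.capture("top");H=hsv(c);h,s,v=[H[...,i].astype(int) for i in range(3)]
f=c["frame"].copy();cv2.imwrite("pics/t3.png",cv2.resize(f[210:280,130:300,::-1],None,fx=4,fy=4))
w=vision.capture("wrist");H=hsv(w);h,s,v=[H[...,i].astype(int) for i in range(3)]
m=(h<15)&(s>120)&(v>80)
for row in range(60,240,20):
    q=np.where(m[row,200:330])[0]+200
    if len(q)>5: print(row,q[0],q[-1],np.round((cast(w,q[0]-.5,row,.057)*1e3)[:2],1),np.round((cast(w,q[-1]+.5,row,.057)*1e3)[:2],1))
q=np.where(m[:,255])[0];print(q[:3],np.round(cast(w,255,q[0]-.5,.057)*1e3,1)); cv2.imwrite("pics/w3.png",w["frame"][:,:,::-1])
print(r.sense()["tcp_pos"])
E
```

```text
time_s: 4.8
tcp_pos: [0.4192, -0.041, 0.1187]
ee_rot: [[-0.017, -1.0, -0.007], [-1.0, 0.017, -0.002], [0.002, 0.007, -1.0]]
wrist_force: [2.0, 0.3, 0.5]
gripper_width: 0.422
time_s: 5.55
tcp_pos: [0.4227, 0.1034, 0.1197]
ee_rot: [[-0.008, -1.0, -0.001], [-1.0, 0.008, -0.001], [0.001, 0.001, -1.0]]
wrist_force: [-0.2, -0.3, 0.5]
gripper_width: 0.987
80 233 239 [436.4  16.2] [432.3  16.2]
200 208 302 [454.5  88.4] [394.  89.]
220 209 301 [454.6 102.1] [394.3 102.6]
[ 81 188 189] [423.4  16.5  57. ]
[0.42292322 0.10327544 0.1198799 ]
```

View pics/w3.png

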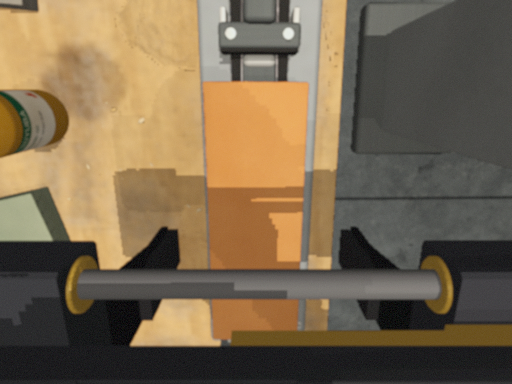

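The wrist view shows the stone end at row 81 and its edges at columns 208 and 302, so its centre is near (424.3,106.5). The stop is down behind it. I descend and grip.

```bash
python3 -m jog '{"rot":[[0,0,-0.3],[0,0,0],[0,0,0],[0,0,0],[0,0,0],[0,0,0]],"delta_pos":[[1.3,3,-15],[0,0,-20],[0,0,-20],[0,0,-10],[0,0,-5],[0,0,0]],"grip":[100,100,100,100,100,100]}'
python3 -m jog '{"rot":[[0,0,0],[0,0,0],[0,0,0],[0,0,0]],"delta_pos":[[0,0,0],[0,0,0],[0,0,0],[0,0,0]],"grip":[0,0,0,0]}'
python3 -m jog '{"rot":[[0,0,0],[0,0,0],[0,0,0],[0,0,0]],"delta_pos":[[0,0,5],[0,0,10],[0,0,15],[0,0,0]],"grip":[0,0,0,0]}'
python3 - <<'E'
from h import *
c=vision.capture("top");H=hsv(c);h,s,v=[H[...,i].astype(int) for i in range(3)]
R=rect(c,blob((h>60)&(h<100)&(s>70)&(v>20),box=(360,180,440,275)),.05);print("vise",np.round(cv2.boxPoints(R)),R)
for u,v_ in[(368,245),(372,245),(366,235),(370,205)]: print(np.round(cast(c,u,v_,0.0)*1e3),np.round(cast(c,u,v_,0.05)*1e3))
cv2.imwrite("pics/t4.png",cv2.resize(c["frame"][140:280,230:450,::-1],None,fx=3.6,fy=3.6))
E
```

```text
time_s: 6.15
tcp_pos: [0.424, 0.1063, 0.0491]
ee_rot: [[-0.014, -1.0, -0.002], [-1.0, 0.014, -0.002], [0.002, 0.002, -1.0]]
wrist_force: [-0.9, 0.4, 0.1]
gripper_width: 0.999
time_s: 6.48
tcp_pos: [0.4249, 0.1076, 0.0507]
ee_rot: [[-0.013, -1.0, 0.001], [-1.0, 0.013, 0.001], [-0.001, -0.001, -1.0]]
wrist_force: [0.8, -0.5, -0.3]
gripper_width: 0.778
time_s: 6.82
tcp_pos: [0.425, 0.1077, 0.0816]
ee_rot: [[-0.013, -1.0, 0.003], [-1.0, 0.013, 0.002], [-0.002, -0.003, -1.0]]
wrist_force: [1.8, 1.4, -5.9]
gripper_width: 0.708
vise [[ 474. -377.]
 [ 536. -378.]
 [ 537. -294.]
 [ 475. -293.]] ((505.5132751464844, -335.6363220214844), (84.24803924560547, 61.99488830566406), 88.69940948486328)
[ 420. -260.    0.] [ 420. -246.   50.]
[ 420. -269.    0.] [ 420. -255.   50.]
[ 443. -257.    0.] [ 442. -243.   50.]
[ 512. -270.    0.] [ 507. -256.   50.]
```

View pics/t4.png

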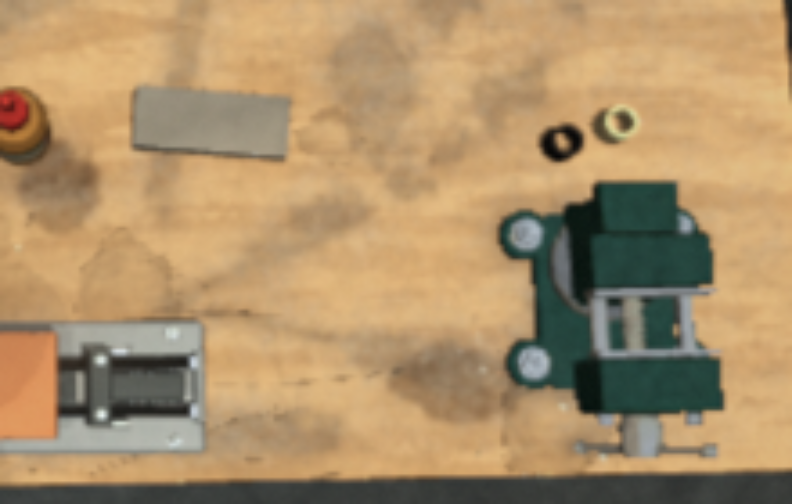

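The crop shows the vise foot's left edge at about column 503 (y ≈ -265) and the holder's end at column 203 (y ≈ -73). The stone is lifted, with a load of 5.9 N. I'll set it down turned 90° at about (0.455,-0.168).

```bash
python3 -m jog '{"rot":[[0,0,0],[0,0,0],[0,0,-2],[0,0,-4],[0,0,-5],[0,0,-5],[0,0,-5],[0,0,-5],[0,0,-5],[0,0,-5]],"delta_pos":[[0,0,15],[0,0,20],[0,-6,5],[1,-12,0],[2,-16,0],[2,-16,0],[2,-16,0],[2,-16,0],[2,-16,0],[2,-16,0]],"grip":[0,0,0,0,0,0,0,0,0,0]}'
python3 -m jog '{"rot":[[0,0,-5],[0,0,-5],[0,0,-5],[0,0,-5],[0,0,-5],[0,0,-5],[0,0,-5],[0,0,-5],[0,0,-5],[0,0,-4]],"delta_pos":[[2,-16,0],[2,-16,0],[2,-17,0],[2,-17,0],[2,-18,0],[2,-18,0],[2,-18,0],[2,-18,0],[1,-18,0],[0,-12,0]],"grip":[0,0,0,0,0,0,0,0,0,0]}'
python3 -m jog '{"rot":[[0,0,-4],[0,0,-1],[0,0,0],[0,0,0],[0,0,0],[0,0,0],[0,0,0],[0,0,0],[0,0,0]],"delta_pos":[[0,-8,-5],[0,-2,-15],[0,0,-22],[0,0,-22],[0,0,-16],[0,0,-9],[0,0,-5],[0,0,0],[0,0,0]],"grip":[0,0,0,0,0,0,0,0,0]}'
```

```text
time_s: 7.7
tcp_pos: [0.4364, -0.0078, 0.1187]
ee_rot: [[-0.603, -0.798, -0.002], [-0.798, 0.603, -0.0], [0.002, 0.002, -1.0]]
wrist_force: [0.7, 0.1, -5.6]
gripper_width: 0.711
time_s: 8.53
tcp_pos: [0.4535, -0.1759, 0.1184]
ee_rot: [[-0.998, -0.067, -0.002], [-0.067, 0.998, 0.001], [0.002, 0.001, -1.0]]
wrist_force: [0.2, 0.6, -6.3]
gripper_width: 0.712
time_s: 9.28
tcp_pos: [0.4549, -0.1847, 0.0261]
ee_rot: [[-1.0, 0.013, 0.001], [0.013, 1.0, -0.0], [-0.001, -0.0, -1.0]]
wrist_force: [1.2, 0.8, -5.4]
gripper_width: 0.71
```

```bash
python3 -m jog '{"rot":[[0,0,0],[0,0,0],[0,0,0],[0,0,0],[0,0,0],[0,0,0]],"delta_pos":[[0,6,0],[0,6,0],[0,0,-3],[0,0,-2],[0,0,-1.5],[0,0,0]],"grip":[0,0,0,0,0,0]}'
python3 -m jog '{"rot":[[0,0,0],[0,0,0],[0,0,0]],"delta_pos":[[0,0,-0.8],[0,0,0],[0,0,0]],"grip":[0,0,0]}'
```

```text
time_s: 9.78
tcp_pos: [0.455, -0.1715, 0.0252]
ee_rot: [[-1.0, 0.011, 0.001], [0.011, 1.0, -0.0], [-0.001, -0.0, -1.0]]
wrist_force: [-12.0, 11.4, 44.1]
gripper_width: 0.71
time_s: 10.03
tcp_pos: [0.455, -0.1715, 0.0251]
ee_rot: [[-1.0, 0.011, 0.002], [0.011, 1.0, -0.0], [-0.002, -0.0, -1.0]]
wrist_force: [-14.1, 12.6, 50.6]
gripper_width: 0.712
```

The fingertips, not the stone, have touched the bench. My grip was low, with the tips below the stone's underside, so the stone still hangs about 6 mm up. I won't drop it. I'm returning it to the bed to regrip higher.

```bash
python3 -m jog '{"rot":[[0,0,0],[0,0,0],[0,0,0],[0,0,0],[0,0,3],[0,0,5],[0,0,5],[0,0,5],[0,0,5],[0,0,5]],"delta_pos":[[0,0,10],[0,0,25],[0,0,35],[0,0,31],[0,8,0],[-1,14,0],[-2,16,0],[-2,16,0],[-2,16,0],[-2,16,0]],"grip":[0,0,0,0,0,0,0,0,0,0]}'
python3 -m jog '{"rot":[[0,0,5],[0,0,5],[0,0,5],[0,0,5],[0,0,5],[0,0,5],[0,0,5],[0,0,5],[0,0,5],[0,0,5]],"delta_pos":[[-2,17,0],[-2,17,0],[-2,17,0],[-2,17,0],[-2,17,0],[-2,17,0],[-2,17,0],[-2,16,0],[-2,14,0],[-2,10,0]],"grip":[0,0,0,0,0,0,0,0,0,0]}'
python3 -m jog '{"rot":[[0,0,5],[0,0,5],[0,0,1],[0,0,0],[0,0,0]],"delta_pos":[[-2,10,0],[-1,8,0],[0,5,0],[0,0,0],[0,0,0]],"grip":[0,0,0,0,0]}'
python3 -c "
from h import *
s=r.sense();print(s['tcp_pos'],s['joints'],np.degrees(np.arctan2(s['ee_rot'][1][1],s['ee_rot'][0][1])))"
```

```text
time_s: 10.87
tcp_pos: [0.4448, -0.0855, 0.1196]
ee_rot: [[-0.887, -0.462, -0.0], [-0.462, 0.887, 0.0], [-0.0, 0.0, -1.0]]
wrist_force: [-0.1, 0.6, -5.5]
gripper_width: 0.712
time_s: 11.7
tcp_pos: [0.4251, 0.0738, 0.1197]
ee_rot: [[-0.215, -0.977, 0.0], [-0.977, 0.215, 0.001], [-0.001, -0.0, -1.0]]
wrist_force: [0.5, -0.1, -6.3]
gripper_width: 0.711
time_s: 12.12
tcp_pos: [0.4222, 0.0955, 0.1197]
ee_rot: [[-0.031, -1.0, -0.0], [-1.0, 0.031, -0.0], [0.0, 0.0, -1.0]]
wrist_force: [0.5, 0.3, -6.0]
gripper_width: 0.712
[0.42223097 0.09551649 0.11965963] [ 3.44048410e+01  1.20972094e+01 -3.55704453e+01 -9.48276930e-03
 -4.23488729e+01 -3.61923075e+01] 178.20552362545547
```

```bash
python3 -m jog '{"rot":[[0,0,0.9],[0,0,0],[0,0,0],[0,0,0],[0,0,0],[0,0,0],[0,0,0],[0,0,0]],"delta_pos":[[2.3,6.5,0],[0,0,-15],[0,0,-20],[0,0,-16],[0,0,-8],[0,0,-4],[0,0,0],[0,0,0]],"grip":[0,0,0,0,0,0,0,0]}'
python3 -m jog '{"rot":[[0,0,0],[0,0,0],[0,0,0],[0,0,0],[0,0,0],[0,0,0]],"delta_pos":[[0,0,-2],[0,0,-1.5],[0,0,-1],[0,0,-1],[0,0,0],[0,0,0]],"grip":[0,0,0,0,0,0]}'
```

```text
time_s: 12.78
tcp_pos: [0.4255, 0.1022, 0.0572]
ee_rot: [[-0.014, -1.0, 0.001], [-1.0, 0.014, 0.0], [-0.0, -0.001, -1.0]]
wrist_force: [0.7, 0.1, -6.2]
gripper_width: 0.71
time_s: 13.28
tcp_pos: [0.4257, 0.1024, 0.0542]
ee_rot: [[-0.013, -1.0, 0.002], [-1.0, 0.013, 0.001], [-0.001, -0.002, -1.0]]
wrist_force: [-5.0, 0.7, 18.4]
gripper_width: 0.709
```

Run:
```python
from h import *
c=vision.capture("scene");cv2.imwrite("pics/s5.png",cv2.resize(c["frame"][200:320,150:350,::-1],None,fx=4,fy=4,interpolation=cv2.INTER_CUBIC))
s=r.sense();print(s["wrist_force"],s["moment"])
```

```text
[-5.31935479  0.03147686 18.66277465] [ 0.03224974  2.29033696 -0.12311301]
```

View pics/s5.png

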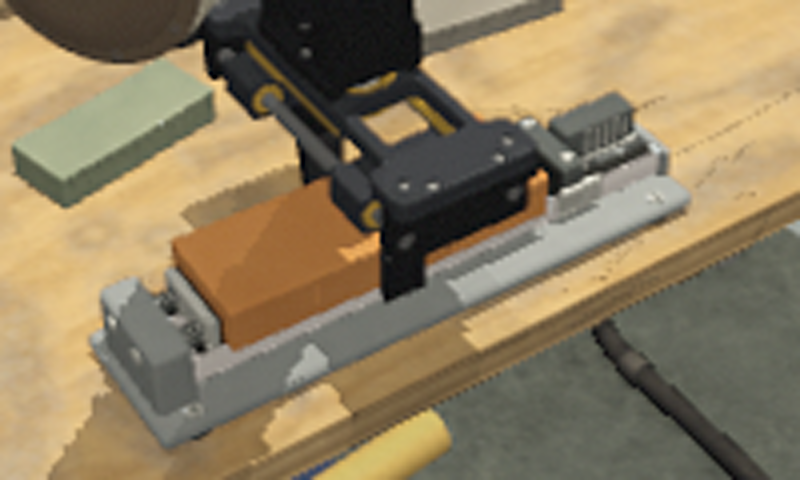

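```bash
python3 -m jog '{"rot":[[0,0,0],[0,0,0],[0,0,0],[0,0,0],[0,0,0],[0,0,0],[0,0,0],[0,0,0]],"delta_pos":[[0,0,1],[0,0,0],[0,0,0],[0,0,0],[-1,0,4],[0,0,4],[0,0,0],[0,0,0]],"grip":[0,76,82,88,88,88,88,88]}'
python3 -m jog '{"rot":[[0,0,0],[0,0,0]],"delta_pos":[[0,0,0],[0,0,0]],"grip":[88,88]}'
```

```text
time_s: 14.0
tcp_pos: [0.4241, 0.1021, 0.0606]
ee_rot: [[-0.014, -1.0, 0.001], [-1.0, 0.014, 0.001], [-0.001, -0.001, -1.0]]
wrist_force: [0.2, 0.9, -1.0]
gripper_width: 0.877
time_s: 14.17
tcp_pos: [0.4238, 0.1019, 0.0602]
ee_rot: [[-0.014, -1.0, -0.0], [-1.0, 0.014, -0.0], [0.0, 0.0, -1.0]]
wrist_force: [0.9, 0.3, -0.9]
gripper_width: 0.881
```

```bash
python3 -m jog '{"rot":[[0,0,0],[0,0,0],[0,0,0],[0,0,0],[0,0,0],[0,0,0],[0,0,0],[0,0,0],[0,0,0]],"delta_pos":[[0,0,0],[0,0,0],[0,0,0],[0,0,0],[0,0,0],[0,0,4],[0,0,10],[0,0,20],[0,0,25]],"grip":[0,0,0,0,0,0,0,0,0]}'
python3 -m jog '{"rot":[[0,0,-2],[0,0,-4],[0,0,-5],[0,0,-5],[0,0,-5],[0,0,-5],[0,0,-5],[0,0,-5],[0,0,-5],[0,0,-5]],"delta_pos":[[0,-6,0],[1,-12,0],[2,-16,0],[2,-16,0],[2,-16,0],[2,-16,0],[2,-16,0],[2,-16,0],[2,-16,0],[2,-16,0]],"grip":[0,0,0,0,0,0,0,0,0,0]}'
python3 -m jog '{"rot":[[0,0,-5],[0,0,-5],[0,0,-5],[0,0,-5],[0,0,-5],[0,0,-5],[0,0,-5],[0,0,-5],[0,0,-3],[0,0,0]],"delta_pos":[[2,-16,0],[2,-16,0],[2,-16,0],[2,-16,0],[2,-16,0],[2,-16,0],[2,-14,0],[1,-10,0],[0,-6,0],[0,0,0]],"grip":[0,0,0,0,0,0,0,0,0,0]}'
```

```text
time_s: 14.92
tcp_pos: [0.4208, 0.1003, 0.1176]
ee_rot: [[-0.016, -1.0, -0.008], [-1.0, 0.016, -0.004], [0.004, 0.008, -1.0]]
wrist_force: [0.1, 0.4, -6.0]
gripper_width: 0.709
time_s: 15.75
tcp_pos: [0.4386, -0.0454, 0.1175]
ee_rot: [[-0.734, -0.679, -0.005], [-0.679, 0.734, -0.0], [0.004, 0.003, -1.0]]
wrist_force: [0.5, -0.3, -7.0]
gripper_width: 0.715
time_s: 16.58
tcp_pos: [0.4537, -0.1709, 0.1173]
ee_rot: [[-1.0, 0.002, -0.005], [0.002, 1.0, 0.001], [0.005, 0.001, -1.0]]
wrist_force: [0.2, -0.1, -5.4]
gripper_width: 0.71
```

```bash
python3 -m jog '{"rot":[[0,0,0],[0,0,0],[0,0,0],[0,0,0],[0,0,0],[0,0,0],[0,0,0],[0,0,0]],"delta_pos":[[0,0,-15],[0,0,-22],[0,0,-20],[0,0,-14],[0,0,-7],[0,0,-4],[0,0,0],[0,0,0]],"grip":[0,0,0,0,0,0,0,0]}'
python3 -m jog '{"rot":[[0,0,0],[0,0,0],[0,0,0],[0,0,0],[0,0,0],[0,0,0]],"delta_pos":[[0,0,-2],[0,0,-2],[0,0,-1.5],[0,0,0],[0,0,0],[0,0,0]],"grip":[0,0,0,0,0,0]}'
```

```text
time_s: 17.25
tcp_pos: [0.4561, -0.17, 0.0376]
ee_rot: [[-1.0, -0.004, 0.001], [-0.004, 1.0, -0.0], [-0.001, -0.0, -1.0]]
wrist_force: [-0.0, -0.1, -5.4]
gripper_width: 0.712
time_s: 17.75
tcp_pos: [0.4559, -0.1701, 0.0319]
ee_rot: [[-1.0, -0.003, 0.0], [-0.003, 1.0, -0.0], [-0.0, -0.0, -1.0]]
wrist_force: [-0.0, 0.2, -5.6]
gripper_width: 0.711
```

```bash
python3 -m jog '{"rot":[[0,0,0],[0,0,0],[0,0,0],[0,0,0],[0,0,0]],"delta_pos":[[0,0,-1.5],[0,0,-1.5],[0,0,0],[0,0,0],[0,0,0]],"grip":[0,0,0,0,0]}'
python3 -m jog '{"rot":[[0,0,0],[0,0,0],[0,0,0],[0,0,0]],"delta_pos":[[0,0,-0.7],[0,0,-0.5],[0,0,0],[0,0,0]],"grip":[0,0,0,0]}'
```

```text
time_s: 18.17
tcp_pos: [0.4558, -0.1701, 0.0287]
ee_rot: [[-1.0, -0.003, -0.0], [-0.003, 1.0, -0.0], [0.0, -0.0, -1.0]]
wrist_force: [0.0, -0.2, -5.5]
gripper_width: 0.715
time_s: 18.5
tcp_pos: [0.4559, -0.1701, 0.0283]
ee_rot: [[-1.0, -0.003, 0.001], [-0.003, 1.0, -0.0], [-0.001, -0.0, -1.0]]
wrist_force: [-3.7, 1.8, 5.1]
gripper_width: 0.714
```

The stone is down, with the contact force reversing at TCP z 0.028, which matches its underside. I release it, rise, and go over the medium stone, passing above the bottle.

```bash
python3 -m jog '{"rot":[[0,0,0],[0,0,0],[0,0,0],[0,0,0],[0,0,0],[0,0,0],[0,0,0],[0,0,0],[0,0,0]],"delta_pos":[[0,0,0.5],[0,0,0],[0,0,0],[0,0,0],[0,0,10],[0,0,30],[0,0,40],[0,0,40],[0,0,40]],"grip":[73,79,86,92,96,100,100,100,100]}'
python3 -m jog '{"rot":[[0,0,6.3],[0,0,6.3],[0,0,6.3],[0,0,6.3],[0,0,6.3],[0,0,6.3],[0,0,6.3],[0,0,6.3]],"delta_pos":[[5,20,13],[9,23,0],[9,23,0],[9,23,0],[9,23,0],[9,23,0],[9,23,0],[9,23,0]],"grip":[100,100,100,100,100,100,100,100]}'
python3 -m jog '{"rot":[[0,0,6.3],[0,0,6.3],[0,0,6.3],[0,0,6.3],[0,0,6.3],[0,0,6.3],[0,0,6.3],[0,0,6.3],[0,0,0.6],[0,0,0]],"delta_pos":[[9,23,0],[9,23,0],[9,23,0],[9,23,0],[9,20,0],[9,15,0],[9,10,0],[6,5,0],[0,0,0],[0,0,0]],"grip":[100,100,100,100,100,100,100,100,100,100]}'
python3 - <<'E'
from h import *
w=vision.capture("wrist");cv2.imwrite("pics/w6.png",w["frame"][:,:,::-1]);np.save("w6.npy",w,allow_pickle=True)
c=vision.capture("top");H=hsv(c);h,s,v=[H[...,i].astype(int) for i in range(3)]
R=rect(c,blob((h<14)&(s>130)&(v>120),box=(270,170,370,275)),.025);print("long",R,long_axis(R))
R=rect(c,blob((s<75)&(v>60),box=(255,150,320,190)),.018);print("small",R)
print(r.sense()["tcp_pos"],r.sense()["ee_rot"])
E
```

```text
time_s: 19.25
tcp_pos: [0.4555, -0.1701, 0.1897]
ee_rot: [[-1.0, -0.003, -0.0], [-0.003, 1.0, -0.0], [0.0, -0.0, -1.0]]
wrist_force: [1.4, 0.3, -1.0]
gripper_width: 0.996
time_s: 19.92
tcp_pos: [0.5242, 0.0121, 0.201]
ee_rot: [[-0.631, -0.776, 0.0], [-0.776, 0.631, 0.0], [-0.0, -0.0, -1.0]]
wrist_force: [1.0, -0.4, 0.7]
gripper_width: 1.001
time_s: 20.75
tcp_pos: [0.5926, 0.153, 0.2004]
ee_rot: [[0.199, -0.98, -0.001], [-0.98, -0.199, -0.0], [0.0, 0.001, -1.0]]
wrist_force: [0.1, -1.0, 0.1]
gripper_width: 0.997
long ((406.13275146484375, -185.04139709472656), (81.53438568115234, 27.50074005126953), 4.426390171051025) -85.5736
small ((588.4000244140625, -80.53860473632812), (98.72373962402344, 40.86005401611328), 84.43283081054688)
[0.5923291  0.15240198 0.20082244] [[ 1.98111425e-01 -9.80179223e-01 -7.44702593e-04]
 [-9.80179499e-01 -1.98111278e-01 -2.67439666e-04]
 [ 1.14604822e-04  7.82925068e-04 -9.99999687e-01]]
```

View pics/w6.png

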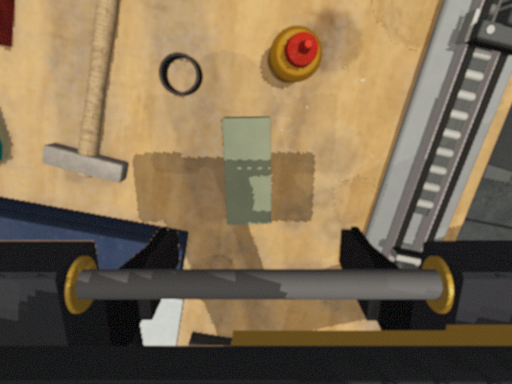

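The medium stone appears with its corners at about (221,117) and (272,223), square to the jaws. I compute its centre from those.

Run:
```python
from h import *
c=np.load("w6.npy",allow_pickle=True).item()
P=[cast(c,u,v,.022)*1e3 for u,v in((221.5,116.5),(270.5,116.5),(225.5,223),(272,223))]
for p in P:print(np.round(p,1))
print(np.round(sum(P)/4,1),np.linalg.norm(P[0]-P[1]),np.linalg.norm(P[0]-P[2]))
e=(P[2]+P[3]-P[0]-P[1]);print(np.degrees(np.arctan2(-e[0],e[1])))
```

```text
[637.5 102.   22. ]
[592.6  92.9  22. ]
[615.6 206.7  22. ]
[568.7 197.2  22. ]
[603.6 149.7  22. ] 45.84358177208506 106.99428146300976
12.364283119488768
```

```bash
python3 -m jog '{"rot":[[0,0,0.5],[0,0,0],[0,0,0],[0,0,0],[0,0,0],[0,0,0],[0,0,0],[0,0,0],[0,0,0],[0,0,0]],"delta_pos":[[11,-1.5,-20],[0,0,-35],[0,0,-35],[0,0,-35],[0,0,-25],[0,0,-13],[0,0,-6],[0,0,-4],[0,0,0],[0,0,0]],"grip":[100,100,100,100,100,100,100,100,100,100]}'
python3 -m jog '{"rot":[[0,0,0],[0,0,0],[0,0,0],[0,0,0],[0,0,0],[0,0,0],[0,0,0]],"delta_pos":[[0,0,0],[0,0,0],[0,0,0],[0,0,0],[0,0,0],[0,0,0],[0,0,0]],"grip":[0,0,0,0,0,0,0]}'
python3 -m jog '{"rot":[[0,0,0],[0,0,0],[0,0,0],[0,0,0],[0,0,0]],"delta_pos":[[0,0,10],[0,0,30],[0,0,40],[0,0,20],[0,0,0]],"grip":[0,0,0,0,0]}'
```

```text
time_s: 21.68
tcp_pos: [0.6045, 0.1516, 0.0293]
ee_rot: [[0.209, -0.978, 0.002], [-0.978, -0.209, 0.001], [-0.0, -0.002, -1.0]]
wrist_force: [-0.4, -0.0, 0.2]
gripper_width: 0.997
time_s: 22.27
tcp_pos: [0.6038, 0.1514, 0.0281]
ee_rot: [[0.209, -0.978, 0.0], [-0.978, -0.209, 0.0], [-0.0, -0.0, -1.0]]
wrist_force: [-0.4, 0.3, -0.1]
gripper_width: 0.553
time_s: 22.68
tcp_pos: [0.6069, 0.1526, 0.1346]
ee_rot: [[0.21, -0.978, 0.011], [-0.978, -0.21, 0.004], [-0.002, -0.011, -1.0]]
wrist_force: [0.5, 0.5, -1.9]
gripper_width: 0.529
```

```bash
python3 -m jog '{"rot":[[0,0,-2],[0,0,-2],[0,0,-2],[0,0,-2],[0,0,-2],[0,0,-2],[0,0,-0.9],[0,0,0],[0,0,0],[0,0,0]],"delta_pos":[[-20,-1,0],[-30,-2,0],[-30,-2,0],[-30,-2,0],[-30,-2,0],[-25,-1,-10],[-14,-2,-15],[0,0,-9],[0,0,0],[0,0,0]],"grip":[0,0,0,0,0,0,0,0,0,0]}'
python3 - <<'E'
from h import *
w=vision.capture("wrist");cv2.imwrite("pics/w7.png",w["frame"][:,:,::-1]);np.save("w7.npy",w,allow_pickle=True)
c=vision.capture("scene");cv2.imwrite("pics/s7.png",cv2.resize(c["frame"][200:320,150:350,::-1],None,fx=4,fy=4,interpolation=cv2.INTER_CUBIC));np.save("s7.npy",c,allow_pickle=True)
s=r.sense();print(s["tcp_pos"],s["ee_rot"],s["wrist_force"])
E
```

```text
time_s: 23.52
tcp_pos: [0.4246, 0.1393, 0.0939]
ee_rot: [[-0.014, -1.0, -0.001], [-1.0, 0.014, -0.001], [0.001, 0.001, -1.0]]
wrist_force: [0.5, 0.1, -2.5]
gripper_width: 0.529
[0.42560476 0.13982285 0.0944907 ] [[-1.44075149e-02 -9.99895723e-01  9.82751623e-04]
 [-9.99896038e-01  1.44080754e-02  5.65656176e-04]
 [-5.79756751e-04 -9.74499755e-04 -9.99999357e-01]] [ 0.16286081  0.41617996 -1.64789474]
```

View pics/w7.png

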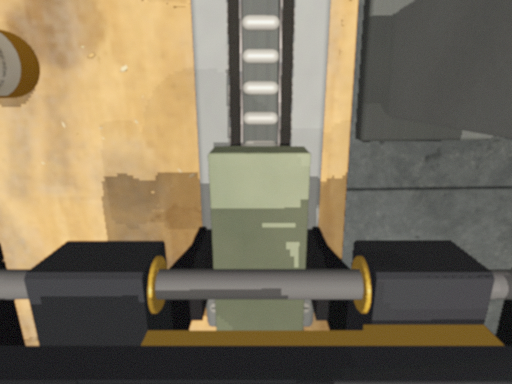

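Run:
```python
from h import *
w=np.load("w7.npy",allow_pickle=True).item()
f=lambda u,v,z:np.round(cast(w,u,v,z)[:2]*1e3,1)
zb=.0665
print("stone end top",f(210,153,zb+.022),f(309,153,zb+.022),"bottom",f(258,147,zb))
print("far sides top",f(212,235,zb+.022),f(307,235,zb+.022))
for z in(.022,.028): print("bumps",[list(f(261,v,z)) for v in(21.5,56,88,118)])
print("slots outer x z.032",f(228.5,60,.032),f(293.5,60,.032), "plate",f(194,60,.014),f(329,60,.014),f(200,150,.014),f(322,150,.014))
```

```text
stone end top [444.3  84.3] [401.2  84.9] bottom [423.5  85.4]
far sides top [445.5 123. ] [401.  123.6]
bumps [[np.float64(420.9), np.float64(20.2)], [np.float64(421.1), np.float64(38.5)], [np.float64(421.3), np.float64(56.5)], [np.float64(421.5), np.float64(74.3)]]
bumps [[np.float64(421.0), np.float64(21.3)], [np.float64(421.2), np.float64(39.2)], [np.float64(421.4), np.float64(56.6)], [np.float64(421.6), np.float64(73.8)]]
slots outer x z.032 [439.5  41.4] [403.   41.9] plate [462.2  39.5] [379.4  40.6] [462.1  95. ] [381.4  96. ]
```

The view shows the held stone over the bed, its near end at row 153 and the rack bumps in column 261. The stone sits slightly too far to +x, so I shift it and lower it with a small gap to the pad.

```bash
python3 -m jog '{"rot":[[0,0,0],[0,0,0],[0,0,0],[0,0,0],[0,0,0],[0,0,0],[0,0,0]],"delta_pos":[[-1.3,0,-8],[0,0,-12],[0,0,-7],[0,0,-3],[0,0,-1],[0,0,0],[0,0,0]],"grip":[0,0,0,0,0,0,0]}'
python3 -m jog '{"rot":[[0,0,0],[0,0,0],[0,0,0],[0,0,0],[0,0,0]],"delta_pos":[[0,0,-1],[0,0,-1],[0,0,-1],[0,0,0],[0,0,0]],"grip":[0,0,0,0,0]}'
```

```text
time_s: 24.2
tcp_pos: [0.4249, 0.14, 0.0671]
ee_rot: [[-0.012, -1.0, 0.003], [-1.0, 0.012, 0.0], [-0.0, -0.003, -1.0]]
wrist_force: [-9.9, -1.8, 35.8]
gripper_width: 0.528
time_s: 24.62
tcp_pos: [0.425, 0.1401, 0.0652]
ee_rot: [[-0.012, -1.0, 0.003], [-1.0, 0.012, 0.001], [-0.001, -0.003, -1.0]]
wrist_force: [-12.9, -1.7, 45.8]
gripper_width: 0.533
```

Contact came early. The stone slipped a few mm in the fingers at pick-up because the grip had not fully closed, and the stone's pixel width in the last view agrees. It is now resting on the bed, so I ease off the pressure and read again.

```bash
python3 -m jog '{"rot":[[0,0,0],[0,0,0],[0,0,0],[0,0,0]],"delta_pos":[[0,0,2],[0,0,1.5],[0,0,0],[0,0,0]],"grip":[0,0,0,0]}'
python3 - <<'E'
from h import *
c=vision.capture("scene");s=r.sense();print(s["tcp_pos"],s["wrist_force"],s["moment"])
a=cv2.resize(c["frame"][210:310,160:260,::-1],None,fx=4,fy=4,interpolation=cv2.INTER_CUBIC)
w=vision.capture("wrist");np.save("w8.npy",w,allow_pickle=True)
b=cv2.resize(w["frame"][100:200,190:290,::-1],None,fx=4,fy=4,interpolation=cv2.INTER_CUBIC)
cv2.imwrite("pics/s8.png",a);cv2.imwrite("pics/w8.png",b)
g=w["frame"].astype(int);H=hsv(w).astype(int)
print([list(map(int,H[v,258])) for v in range(150,200,3)])
for row in(190,205,220):
  m=np.where((H[row,190:330,0]>24)&(H[row,190:330,0]<50)&(H[row,190:330,1]>40))[0]+190;print(row,m[:2],m[-2:])
E
```

```text
time_s: 24.95
tcp_pos: [0.4249, 0.1401, 0.0656]
ee_rot: [[-0.013, -1.0, 0.003], [-1.0, 0.013, 0.001], [-0.001, -0.003, -1.0]]
wrist_force: [-3.4, -0.7, 15.9]
gripper_width: 0.528
[0.42488144 0.14006024 0.06556059] [-4.03598451 -0.31522442 15.88109477] [-0.14483407  1.27220246  0.07328046]
[[33, 42, 146], [32, 46, 176], [34, 45, 177], [33, 46, 178], [34, 46, 179], [33, 46, 177], [33, 45, 181], [32, 44, 181], [33, 46, 182], [32, 44, 181], [32, 45, 181], [31, 45, 181], [33, 45, 182], [33, 44, 184], [33, 45, 183], [34, 48, 180], [31, 44, 178]]
190 [212 213] [307 308]
205 [211 212] [306 307]
220 [212 213] [306 307]
```

The stone width of 95.5 px puts its top at z ≈ 53 mm, so it lies on the bed (54 expected). I slide it gently to the pad and release.

```bash
python3 -m jog '{"rot":[[0,0,0],[0,0,0],[0,0,0],[0,0,0],[0,0,0],[0,0,0]],"delta_pos":[[-0.5,0,0.8],[0,1,0],[0,1,0],[0,1,0],[0,0,0],[0,0,0]],"grip":[0,0,0,0,0,0]}'
python3 -m jog '{"rot":[[0,0,0],[0,0,0],[0,0,0],[0,0,0],[0,0,0],[0,0,0],[0,0,0],[0,0,0]],"delta_pos":[[0,0,0],[0,0,0],[0,0,0],[0,0,0],[0,0,10],[0,0,30],[0,0,20],[0,0,0]],"grip":[56,62,70,80,100,100,100,100]}'
python3 - <<'E'
from h import *
w=vision.capture("wrist");np.save("w9.npy",w,allow_pickle=True);cv2.imwrite("pics/w9.png",w["frame"][:,:,::-1])
c=vision.capture("scene");np.save("s9.npy",c,allow_pickle=True)
H=hsv(w).astype(int);g=(H[...,0]>24)&(H[...,0]<50)&(H[...,1]>36)
f=lambda u,v,z:np.round(cast(w,u,v,z)[:2]*1e3,1)
for row in(180,200,220):
  m=np.where(g[row,180:340])[0]+180;print(row,m[0],m[-1],f(m[0]-.5,row,.054),f(m[-1]+.5,row,.054))
m=np.where(g[100:235,250])[0]+100;print(m[0],f(250,m[0]-.5,.054))
for row in(60,100):
  m=np.where(H[row,180:340,1]<55)[0]+180;print("plate",row,m[0],m[-1],f(m[0]-.5,row,.014),f(m[-1]+.5,row,.014))
print(r.sense()["tcp_pos"])
E
```

```text
time_s: 25.55
tcp_pos: [0.4246, 0.1423, 0.0656]
ee_rot: [[-0.014, -1.0, 0.002], [-1.0, 0.014, -0.0], [0.0, -0.002, -1.0]]
wrist_force: [1.6, -4.3, 10.3]
gripper_width: 0.529
time_s: 26.22
tcp_pos: [0.4252, 0.144, 0.1278]
ee_rot: [[-0.013, -1.0, 0.007], [-1.0, 0.013, 0.004], [-0.004, -0.007, -1.0]]
wrist_force: [-0.4, 0.6, -0.5]
gripper_width: 0.961
180 226 296 [446.6 119.2] [399.8 119.7]
200 226 295 [447.2 133.1] [400.1 133.6]
220 227 295 [447.1 147.6] [399.9 148. ]
127 [429.7  84.6]
plate 60 205 320 [462.4  41.7] [380.3  42.8]
plate 100 207 317 [462.6  69. ] [381.4  70. ]
[0.42302193 0.14268002 0.12465163]
```

The stone lies centred on the bed, with its axis at 423.5 against 423.1 for the plate and its near end within a few mm of the pad position. Now I regrip the stop.

```bash
python3 -m jog '{"rot":[[0,0,0],[0,0,0],[0,0,0],[0,0,0],[0,0,0],[0,0,0],[0,0,0],[0,0,0],[0,0,0]],"delta_pos":[[0,-20,0],[0,-30,0],[0,-30,0],[-1,-35,0],[-1,-35,0],[0,-24,0],[0,-10,0],[0,0,0],[0,0,0]],"grip":[80,60,50,50,50,50,50,50,50]}'
python3 -m jog '{"rot":[[0,0,0],[0,0,0],[0,0,0],[0,0,0],[0,0,0],[0,0,0],[0,0,0]],"delta_pos":[[0,0,-10],[0,0,-20],[0,0,-18],[0,0,-8],[0,0,-3],[0,0,0],[0,0,0]],"grip":[50,50,50,50,50,50,50]}'
```

```text
time_s: 27.07
tcp_pos: [0.4207, -0.0417, 0.1236]
ee_rot: [[-0.016, -1.0, -0.002], [-1.0, 0.016, -0.0], [0.0, 0.002, -1.0]]
wrist_force: [0.0, 0.3, 0.3]
gripper_width: 0.513
time_s: 27.65
tcp_pos: [0.4216, -0.041, 0.0657]
ee_rot: [[-0.013, -1.0, 0.001], [-1.0, 0.013, 0.0], [-0.0, -0.001, -1.0]]
wrist_force: [0.5, -0.5, -0.5]
gripper_width: 0.502
```

Now I close fully, lift, and check before travelling.

```bash
python3 -m jog '{"rot":[[0,0,0],[0,0,0],[0,0,0],[0,0,0],[0,0,0],[0,0,0],[0,0,0]],"delta_pos":[[0,0,-0.7],[0,0,0],[0,0,0],[0,0,0],[0,0,0],[0,0,0],[0,0,0]],"grip":[0,0,0,0,0,0,0]}'
python3 -m jog '{"rot":[[0,0,0],[0,0,0],[0,0,0],[0,0,0],[0,0,0],[0,0,0]],"delta_pos":[[0,0,3],[0,0,4],[0,0,3.7],[0,0,0],[0,0,0],[0,0,0]],"grip":[0,0,0,0,0,0]}'
```

```text
time_s: 28.23
tcp_pos: [0.4212, -0.0416, 0.0649]
ee_rot: [[-0.014, -1.0, 0.0], [-1.0, 0.014, 0.0], [-0.0, -0.0, -1.0]]
wrist_force: [0.1, -0.1, 2.4]
gripper_width: 0.202
time_s: 28.73
tcp_pos: [0.4211, -0.0416, 0.0754]
ee_rot: [[-0.014, -1.0, 0.0], [-1.0, 0.014, 0.0], [-0.0, -0.0, -1.0]]
wrist_force: [0.7, -0.4, -1.2]
gripper_width: 0.204
```

```bash
python3 -m jog '{"rot":[[0,0,0],[0,0,0],[0,0,0],[0,0,0],[0,0,0],[0,0,0],[0,0,0],[0,0,0],[0,0,0],[0,0,0]],"delta_pos":[[0.1,8,0],[0.2,12,0],[0.2,13,0],[0.2,13,0],[0.2,13,0],[0.1,10,0],[0.1,6,0],[0,4,0],[0,0,0],[0,0,0]],"grip":[0,0,0,0,0,0,0,0,0,0]}'
python3 -m jog '{"rot":[[0,0,0],[0,0,0],[0,0,0],[0,0,0],[0,0,0],[0,0,0],[0,0,0],[0,0,0]],"delta_pos":[[0,2,0],[0,2,0],[0,2,0],[0,2,0],[0,2,0],[0,1.5,0],[0,0,0],[0,0,0]],"grip":[0,0,0,0,0,0,0,0]}'
```

```text
time_s: 29.57
tcp_pos: [0.4223, 0.0377, 0.0754]
ee_rot: [[-0.014, -1.0, 0.001], [-1.0, 0.014, 0.001], [-0.001, -0.001, -1.0]]
wrist_force: [1.9, 1.0, -1.0]
gripper_width: 0.204
time_s: 30.23
tcp_pos: [0.4224, 0.0485, 0.0755]
ee_rot: [[-0.014, -1.0, 0.0], [-1.0, 0.014, -0.001], [0.001, -0.0, -1.0]]
wrist_force: [3.5, -4.4, -1.4]
gripper_width: 0.206
```

The reading is 73 mm with 4.4 N of push-back, as expected. I lower the stop in the grip.

```bash
python3 -m jog '{"rot":[[0,0,0],[0,0,0],[0,0,0],[0,0,0],[0,0,0],[0,0,0],[0,0,0]],"delta_pos":[[0,0.4,-3],[0,0,-3],[0,0,-3],[0,0,-1.5],[0,0,0],[0,0,0],[0,0,0]],"grip":[0,0,0,0,0,0,0]}'
```

```text
time_s: 30.82
tcp_pos: [0.4224, 0.0489, 0.065]
ee_rot: [[-0.014, -1.0, 0.0], [-1.0, 0.014, -0.001], [0.001, -0.0, -1.0]]
wrist_force: [3.5, -4.5, -2.3]
gripper_width: 0.205
```

```bash
python3 -m jog '{"rot":[[0,0,0],[0,0,0],[0,0,0],[0,0,0],[0,0,0],[0,0,0],[0,0,0],[0,0,0],[0,0,0],[0,0,0]],"delta_pos":[[0,0,0],[0,0,0],[0,0,0],[0,0,0],[0,0,10],[0,0,30],[0,0,40],[0,0,40],[0,0,0],[0,0,0]],"grip":[35,50,50,50,50,50,50,60,70,80]}'
python3 -m jog '{"rot":[[0,0,0],[0,0,0],[0,0,0],[0,0,0],[0,0,0],[0,0,0],[0,0,0],[0,0,0]],"delta_pos":[[0,-30,10],[0,-40,10],[0,-40,10],[0,-40,10],[0,-40,0],[0,-20,0],[0,0,0],[0,0,0]],"grip":[100,100,100,100,100,100,100,100]}'
python3 - <<'E'
from h import *
c=vision.capture("top");t=c;s=vision.capture("scene");w=vision.capture("wrist")
a=cv2.resize(c["frame"][140:280,130:330,::-1],None,fx=4,fy=4,interpolation=cv2.INTER_CUBIC)[:,:800]
a=cv2.resize(a,(480,336));b=cv2.resize(s["frame"][190:310,150:350,::-1],(480,288),interpolation=cv2.INTER_CUBIC)[:264]
cv2.imwrite("pics/f.png",np.vstack([b,a]))
H=hsv(c);h,sa,v=[H[...,i].astype(int) for i in range(3)]
def show(n,m,box,z):
    R=rect(c,blob(m,box=box),z);print(n,np.round(R[0],1),np.round(R[1],1),round(long_axis(R),2))
show("long",(h<16)&(sa>125)&(v>60),(270,160,372,275),.025)
show("med",(h>24)&(h<50)&(sa>36)&(v>60),(150,225,260,272),.054)
show("small",(sa<75)&(v>60),(255,155,320,190),.018)
show("bottle",((h<8)|(h>172))&(sa>170),(220,160,250,180),.12)
print(r.sense()["tcp_pos"],r.sense()["wrist_force"])
E
```

```text
time_s: 31.65
tcp_pos: [0.423, 0.05, 0.1872]
ee_rot: [[-0.014, -1.0, 0.005], [-1.0, 0.014, 0.003], [-0.003, -0.005, -1.0]]
wrist_force: [-0.4, 0.7, -0.4]
gripper_width: 0.648
time_s: 32.32
tcp_pos: [0.4209, -0.1614, 0.2232]
ee_rot: [[-0.017, -1.0, -0.004], [-1.0, 0.017, 0.001], [-0.001, 0.004, -1.0]]
wrist_force: [-0.3, 0.7, -0.7]
gripper_width: 0.999
long [ 527.3 -151.9] [29.6 35. ] 87.57
med [425.3 174.9] [48.5 45.9] -0.02
small [588.3 -80.5] [98.7 40.8] -5.42
bottle [578.6  42.2] [18.7 19. ] 89.01
[ 0.42166969 -0.15988418  0.22406939] [-0.77575578 -0.24520084 -0.63095686]
```

View pics/f.png

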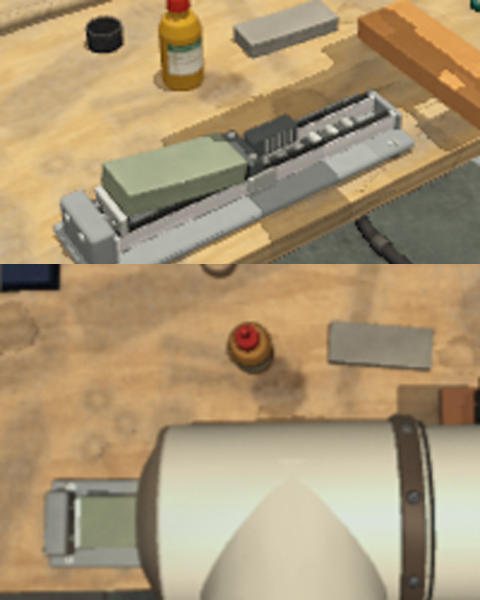

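The combined view shows the medium stone held between the pad and the jaw. The arm hides the top view, and there is a dark wedge under the stone near the pad that could be a tilt. I move the arm aside and check the height of both stone ends by triangulation.

```bash
python3 -m jog '{"rot":[[0,0,-3],[0,0,-3],[0,0,-3],[0,0,-3],[0,0,-3],[0,0,-3],[0,0,-3],[0,0,-3],[0,0,-3],[0,0,-3]],"delta_pos":[[-8,-30,3],[-8,-35,3],[-8,-35,3],[-8,-35,3],[-8,-35,0],[-8,-35,0],[-8,-35,0],[-8,-30,0],[-8,-30,0],[0,0,0]],"grip":[100,100,100,100,100,100,100,100,100,100]}'
python3 - <<'E'
from h import *
t=vision.capture("top");s=vision.capture("scene");np.save("tf.npy",t,allow_pickle=True);np.save("sf.npy",s,allow_pickle=True)
def quad(c,m,box):
    cn=blob(m,box=box);hull=cv2.convexHull(cn)
    for e in np.arange(1,12,.5):
        p=cv2.approxPolyDP(hull,e,True)
        if len(p)<=4:break
    return cv2.contourArea(cn),p[:,0]
for n,c,box in(("top",t,(150,225,260,272)),("scene",s,(170,220,270,300))):
    H=hsv(c).astype(int);h,sa,v=H[...,0],H[...,1],H[...,2]
    print(n,quad(c,(h>24)&(h<50)&(sa>36)&(v>125),box))
    print([list(H[y,x]) for x,y in((215,262),(215,270),(215,276),(215,280))])
c=t;H=hsv(c).astype(int);h,sa,v=H[...,0],H[...,1],H[...,2]
R=rect(c,blob((h<16)&(sa>125)&(v>60),box=(270,160,372,275)),.025);print("long",R)
R=rect(c,blob((h>24)&(h<50)&(sa>36)&(v>60),box=(150,225,260,272)),.054);print("med",R,long_axis(R))
E
```

```text
time_s: 33.3
tcp_pos: [0.3498, -0.4636, 0.2358]
ee_rot: [[-0.516, -0.856, -0.001], [-0.856, 0.516, -0.0], [0.001, 0.001, -1.0]]
wrist_force: [0.2, 0.1, -0.7]
gripper_width: 0.998
top (960.0, array([[212, 237],
       [212, 257],
       [164, 257],
       [164, 237]], dtype=int32))
[[np.int64(40), np.int64(13), np.int64(173)], [np.int64(17), np.int64(111), np.int64(219)], [np.int64(38), np.int64(16), np.int64(62)], [np.int64(60), np.int64(12), np.int64(65)]]
scene (727.5, array([[250, 255],
       [203, 270],
       [194, 259],
       [236, 246]], dtype=int32))
[[np.int64(35), np.int64(51), np.int64(154)], [np.int64(35), np.int64(50), np.int64(86)], [np.int64(38), np.int64(57), np.int64(85)], [np.int64(20), np.int64(36), np.int64(21)]]
long ((454.21258544921875, -166.369384765625), (67.11746978759766, 180.77000427246094), 89.78238677978516)
med ((425.013671875, 145.36585998535156), (108.39791870117188, 45.59245681762695), 88.81746673583984) -1.1825247
```

Run:
```python
from h import *
t=np.load("tf.npy",allow_pickle=True).item();s=np.load("sf.npy",allow_pickle=True).item()
# rays intersection of top/scene corners
pairs=[((212.5,257.5),(250,255.5)),((163.5,257.5),(203,270.5)),((163.5,236.5),(193.5,259)),((212.5,236.5),(236,245.5))]
for a,b in pairs:
    p,q=np.array(t["xyz"]),np.array(s["xyz"]);d,e=ray(t,*a),ray(s,*b)
    k=np.linalg.lstsq(np.c_[d,-e],q-p,rcond=None)[0];A,B=p+k[0]*d,q+k[1]*e
    print(np.round((A+B)/2*1e3,1),"miss",round(np.linalg.norm(A-B)*1e3,1))
y0=np.deg2rad(-.9);Rz=np.array([[np.cos(y0),-np.sin(y0)],[np.sin(y0),np.cos(y0)]])
def W(x,y,z): return np.r_[Rz@[x,y]+[423.5,86.],z]/1e3
for nm,x,z in(("top edge",-23,54),("bottom edge",-23,32),("rail top",-19,32),("plate edge",-42,14)):
    print(nm,[tuple(np.round(proj(s,W(x,y,z)),1)) for y in(110,90,60,30,10)])
print("fin top",proj(s,W(0,72-106,58)),"jaw")
g=s["frame"].astype(int).sum(2)//3
for y in(100,60,20):
    u=int(round(proj(s,W(-23,y,54))[0]));v0=int(proj(s,W(-23,y,54))[1]);print(y,u,v0-3,list(map(int,g[v0-3:v0+30,u])))
    print("  S",list(map(int,hsv(s)[v0-3:v0+30,u,1])))
```

```text
[401.4  93.9  59. ] miss 4.1
[403.1 196.3  72.7] miss 1.8
[446.6 195.6  68.8] miss 2.7
[447.6  95.3  52.8] miss 6.9
top edge [(np.float64(204.5), np.float64(278.4)), (np.float64(214.0), np.float64(274.2)), (np.float64(227.9), np.float64(268.1)), (np.float64(241.4), np.float64(262.1)), (np.float64(250.2), np.float64(258.2))]
bottom edge [(np.float64(205.3), np.float64(287.1)), (np.float64(214.7), np.float64(282.9)), (np.float64(228.4), np.float64(276.7)), (np.float64(241.8), np.float64(270.7)), (np.float64(250.4), np.float64(266.8))]
rail top [(np.float64(204.3), np.float64(285.8)), (np.float64(213.6), np.float64(281.6)), (np.float64(227.3), np.float64(275.5)), (np.float64(240.7), np.float64(269.5)), (np.float64(249.3), np.float64(265.6))]
plate edge [(np.float64(210.8), np.float64(300.2)), (np.float64(220.2), np.float64(295.8)), (np.float64(233.9), np.float64(289.5)), (np.float64(247.2), np.float64(283.3)), (np.float64(255.9), np.float64(279.2))]
fin top (np.float64(262.5428378591638), np.float64(242.19145149668572)) jaw
100 209 273 [80, 84, 82, 80, 81, 82, 98, 95, 47, 25, 19, 111, 129, 133, 134, 138, 141, 133, 155, 159, 158, 158, 159, 158, 158, 158, 158, 154, 145, 126, 93, 79, 82]
  S [55, 55, 56, 55, 62, 32, 15, 13, 11, 29, 46, 26, 23, 24, 22, 25, 27, 26, 11, 11, 13, 14, 14, 14, 11, 13, 14, 13, 12, 10, 13, 91, 142]
60 228 265 [98, 80, 82, 82, 83, 83, 85, 83, 42, 23, 46, 134, 138, 133, 135, 142, 146, 148, 160, 160, 159, 159, 160, 161, 160, 162, 157, 151, 128, 97, 84, 96, 160]
  S [57, 52, 54, 57, 53, 61, 57, 53, 45, 32, 31, 25, 21, 24, 24, 24, 25, 17, 14, 14, 14, 14, 13, 12, 14, 14, 13, 12, 15, 8, 71, 113, 102]
20 246 257 [147, 153, 132, 87, 82, 82, 82, 82, 83, 83, 80, 133, 136, 133, 132, 133, 126, 119, 156, 161, 160, 161, 162, 161, 160, 160, 157, 141, 121, 85, 98, 126, 166]
  S [51, 49, 52, 56, 57, 57, 57, 57, 58, 54, 42, 24, 23, 24, 26, 24, 23, 15, 13, 15, 14, 12, 12, 12, 14, 16, 14, 14, 14, 20, 126, 130, 117]
```

The check found a fault. The stone's pad end is raised: its underside is about 19 mm high near the pad and on the bed at the stop. It was lowered onto the top of the spring pad, which explains the early contact. I have to back the stop off, lift the stone level and relay it. First I fix the holder's y position better.

Run:
```python
from h import *
t=np.load("tf.npy",allow_pickle=True).item();s=np.load("sf.npy",allow_pickle=True).item()
g=t["frame"].astype(int).sum(2)//3;S=hsv(t)[...,1].astype(int)
for v in(247,262,232): print(v,"cols145-175",list(map(int,g[v,145:175])),"\n   200-300",list(map(int,g[v,205:292])))
print("sat row247",list(map(int,S[247,145:170])),"row262",list(map(int,S[262,145:170])))
f=lambda u,v,z:round(float(cast(t,u,v,z)[1]*1e3),1)
for u in(148,150,155,160,164,212,217,287): print(u,[ (z,f(u,247,z/1e3)) for z in(14,50,58)])
```

```text
247 cols145-175 [165, 161, 160, 143, 140, 148, 150, 151, 153, 158, 160, 150, 118, 77, 55, 72, 180, 200, 167, 147, 144, 144, 141, 142, 144, 141, 142, 142, 142, 141] 
   200-300 [145, 145, 146, 144, 142, 142, 140, 138, 101, 81, 94, 100, 102, 103, 90, 89, 96, 99, 100, 97, 98, 98, 98, 98, 97, 96, 98, 96, 96, 97, 96, 96, 96, 95, 83, 95, 197, 165, 148, 213, 202, 128, 87, 92, 90, 87, 150, 218, 204, 132, 90, 90, 89, 85, 152, 220, 205, 130, 89, 90, 88, 90, 151, 220, 204, 130, 87, 90, 90, 147, 174, 176, 177, 178, 179, 181, 182, 177, 126, 119, 155, 149, 165, 178, 176, 172, 172]
262 cols145-175 [162, 161, 159, 150, 144, 128, 132, 143, 145, 146, 147, 153, 175, 170, 189, 175, 154, 156, 157, 155, 155, 155, 156, 156, 155, 156, 156, 158, 160, 160] 
   200-300 [166, 168, 168, 168, 168, 168, 170, 169, 168, 168, 169, 171, 172, 172, 172, 170, 170, 169, 168, 168, 169, 170, 172, 171, 171, 173, 171, 170, 167, 169, 169, 171, 172, 172, 174, 175, 175, 175, 175, 175, 174, 172, 174, 173, 173, 175, 176, 178, 179, 178, 178, 175, 175, 176, 177, 177, 177, 177, 177, 180, 178, 181, 182, 181, 179, 180, 180, 182, 181, 1
[... 575 characters left out ...]
71, 173, 174, 175, 175, 176, 175, 174, 172, 164, 208, 206, 219, 201, 175, 178, 177, 176, 176, 158, 138, 159, 173, 175, 177, 179]
sat row247 [103, 100, 94, 71, 26, 17, 17, 16, 16, 14, 16, 17, 19, 31, 47, 43, 22, 17, 33, 53, 54, 54, 55, 54, 54] row262 [113, 110, 108, 104, 94, 71, 29, 21, 20, 19, 20, 21, 25, 25, 20, 20, 21, 22, 22, 21, 21, 21, 21, 21, 21]
148 [(14, 245.1), (50, 235.3), (58, 233.1)]
150 [(14, 240.5), (50, 230.9), (58, 228.7)]
155 [(14, 229.0), (50, 219.8), (58, 217.8)]
160 [(14, 217.5), (50, 208.8), (58, 206.8)]
164 [(14, 208.3), (50, 199.9), (58, 198.0)]
212 [(14, 98.2), (50, 94.1), (58, 93.2)]
217 [(14, 86.7), (50, 83.1), (58, 82.3)]
287 [(14, -72.7), (50, -70.2), (58, -69.6)]
```

The top view places the origin near y 86.8, so the tilted stone's lower far corner overhangs the pad top by about 3 mm. Plan: draw the stop back to notch 2, then grip the stone, lift it, level it about x by -10°, and relay it further from the pad.

```bash
python3 -m jog '{"rot":[[0,0,3],[0,0,3],[0,0,3],[0,0,3],[0,0,3],[0,0,3],[0,0,3],[0,0,3],[0,0,3],[0,0,3.2]],"delta_pos":[[5,32,0],[5,34,0],[5,34,0],[5,34,0],[5,34,0],[5,34,0],[5,34,0],[5,34,0],[5,34,-5],[5,34,-10]],"grip":[100,100,100,100,90,80,70,60,50,50]}'
python3 -m jog '{"rot":[[0,0,0],[0,0,0],[0,0,0],[0,0,0],[0,0,0],[0,0,0],[0,0,0],[0,0,0],[0,0,0],[0,0,0]],"delta_pos":[[5,34,-10],[5,34,-10],[5,34,-15],[4,34,-25],[3,24,-25],[0,14,-10],[0,0,0],[0,0,0],[0,0,0],[0,0,0]],"grip":[50,50,50,50,50,50,50,50,50,50]}'
python3 -c "
from h import *
s=r.sense();print(s['tcp_pos'],np.degrees(np.arctan2(s['ee_rot'][1][1],s['ee_rot'][0][1])))"
```

```text
time_s: 34.23
tcp_pos: [0.4005, -0.1197, 0.223]
ee_rot: [[-0.003, -1.0, 0.004], [-1.0, 0.003, 0.0], [-0.0, -0.004, -1.0]]
wrist_force: [1.6, 0.5, -0.2]
gripper_width: 0.634
time_s: 35.07
tcp_pos: [0.4222, 0.0507, 0.1282]
ee_rot: [[-0.01, -1.0, 0.002], [-1.0, 0.01, 0.001], [-0.001, -0.002, -1.0]]
wrist_force: [-0.1, 0.0, -0.4]
gripper_width: 0.502
[0.42223305 0.0506613  0.12821804] 179.39941485876537
```

```bash
python3 -m jog '{"rot":[[0,0,-0.2],[0,0,0],[0,0,0],[0,0,0],[0,0,0],[0,0,0],[0,0,0]],"delta_pos":[[0,-2,-10],[0,0,-20],[0,0,-20],[0,0,-10],[0,0,-3],[0,0,0],[0,0,0]],"grip":[50,50,50,50,50,50,50]}'
python3 -m jog '{"rot":[[0,0,0],[0,0,0],[0,0,0],[0,0,0],[0,0,0],[0,0,0],[0,0,0],[0,0,0],[0,0,0],[0,0,0]],"delta_pos":[[0,0,0],[0,0,0],[0,0,0],[0,0,0],[0,0,0],[0,0,4],[0,0,4],[0,0,2.5],[0,0,0],[0,0,0]],"grip":[0,0,0,0,0,0,0,0,0,0]}'
```

```text
time_s: 35.65
tcp_pos: [0.4227, 0.0486, 0.0651]
ee_rot: [[-0.015, -1.0, 0.002], [-1.0, 0.015, 0.001], [-0.001, -0.002, -1.0]]
wrist_force: [0.9, -0.1, 0.7]
gripper_width: 0.5
time_s: 36.48
tcp_pos: [0.4224, 0.0487, 0.0751]
ee_rot: [[-0.014, -1.0, 0.001], [-1.0, 0.014, 0.0], [-0.0, -0.001, -1.0]]
wrist_force: [3.3, -3.3, -1.5]
gripper_width: 0.204
```

```bash
cat > flat.py <<'E'
from h import *
y0=np.deg2rad(-.9);Rz=np.array([[np.cos(y0),-np.sin(y0)],[np.sin(y0),np.cos(y0)]])
def W(x,y,z): return np.r_[Rz@[x,y]+[423.5,86.8],z]/1e3
def run():
    s=vision.capture("scene");h,sa,v=[a.astype(int) for a in cv2.split(hsv(s))]
    st=(h>24)&(h<50)&(sa>40)&(v>40)
    for y in(108,100,90,75,60,45,30,15):
        t,b=proj(s,W(-23,y,54)),proj(s,W(-23,y,32));u=int(round(t[0]))
        col=[i for i in range(int(t[1])-25,int(b[1])+8) if st[i,u]]
        j=max(col) if col else None
        # side face: dark (v<100)
        side=[i for i in col if v[i,u]<115]
        k=(b[1]-t[1])/22
        print(y,"bottom rise mm",None if j is None else round((b[1]-(j+.5))/k,1),"top-edge rise",None if not side else round((t[1]-(min(side)-.5))/k,1))
run()
s=r.sense();print(s["tcp_pos"],s["wrist_force"],s["time_s"])
E
python3 flat.py
```

```text
108 bottom rise mm 21.1 top-edge rise 19.4
100 bottom rise mm 19.4 top-edge rise 17.7
90 bottom rise mm 19.2 top-edge rise 20.0
75 bottom rise mm 18.9 top-edge rise 37.7
60 bottom rise mm 16.2 top-edge rise 50.5
45 bottom rise mm 16.2 top-edge rise 50.6
30 bottom rise mm 13.7 top-edge rise 53.4
15 bottom rise mm 11.4 top-edge rise 28.0
[0.42240827 0.04872919 0.07496885] [ 4.12898628 -2.75799841 -3.07785813] 36.5333
```

The column test shows both ends raised now, so the stone is pinched between jaw and pad and rose with the lifted jaw. I lower the jaw again. Then I'll take the stone out with the gripper, rest it on the bench, draw the stop back, and relay it properly.

```bash
python3 -m jog '{"rot":[[0,0,0],[0,0,0],[0,0,0],[0,0,0],[0,0,0],[0,0,0]],"delta_pos":[[0,0,-3],[0,0,-3],[0,0,-3],[0,0,-1.5],[0,0,0],[0,0,0]],"grip":[0,0,0,0,0,0]}'; python3 flat.py
```

```text
time_s: 37.03
tcp_pos: [0.4225, 0.049, 0.0645]
ee_rot: [[-0.014, -1.0, 0.001], [-1.0, 0.014, 0.0], [-0.0, -0.001, -1.0]]
wrist_force: [2.6, -2.6, 2.1]
gripper_width: 0.204
108 bottom rise mm 18.6 top-edge rise 19.4
100 bottom rise mm 19.4 top-edge rise 17.7
90 bottom rise mm 16.6 top-edge rise 22.6
75 bottom rise mm 13.8 top-edge rise 30.1
60 bottom rise mm 11.1 top-edge rise 40.3
45 bottom rise mm 6.0 top-edge rise 42.9
30 bottom rise mm 6.0 top-edge rise 43.1
15 bottom rise mm 3.6 top-edge rise 17.7
[0.42245836 0.04896293 0.06447771] [ 2.66463465 -2.01365911  1.72876179] 37.0833
```

```bash
python3 -m jog '{"rot":[[0,0,0],[0,0,0],[0,0,0],[0,0,0],[0,0,0],[0,0,0],[0,0,0],[0,0,0],[0,0,0],[0,0,0]],"delta_pos":[[0,0,0],[0,0,0],[0,0,0],[0,0,20],[0,0,30],[0,15,5],[0.4,30,0],[0.4,30,0],[0.4,15,0],[0,5,0]],"grip":[35,50,50,50,60,70,80,80,80,80]}'
python3 -m jog '{"rot":[[0,0,0],[0,0,0],[0,0,0],[0,0,0],[0,0,0],[0,0,0],[0,0,0]],"delta_pos":[[0,0,0],[0,0,-15],[0,0,-18],[0,0,-12],[0,0,-4],[0,0,0],[0,0,0]],"grip":[80,80,80,80,80,80,80]}'
```

```text
time_s: 37.92
tcp_pos: [0.4231, 0.1457, 0.1192]
ee_rot: [[-0.012, -1.0, -0.0], [-1.0, 0.012, 0.0], [-0.0, 0.0, -1.0]]
wrist_force: [-0.0, 0.4, -1.1]
gripper_width: 0.786
time_s: 38.5
tcp_pos: [0.4233, 0.1431, 0.0704]
ee_rot: [[-0.015, -1.0, -0.0], [-1.0, 0.015, -0.0], [0.0, 0.0, -1.0]]
wrist_force: [0.2, -0.9, -0.0]
gripper_width: 0.803
```

```bash
python3 -m jog '{"rot":[[0,0,0],[0,0,0],[0,0,0],[0,0,0],[0,0,0],[0,0,0],[0,0,0],[0,0,0],[-5,0,0],[-5,0,0]],"delta_pos":[[0,0,0],[0,0,0],[0,0,0],[0,0,0],[0,0,0],[0,0,0],[0,0,4],[0,0,12],[0,0,14],[0,0,0]],"grip":[0,0,0,0,0,0,0,0,0,0]}'
python3 -m jog '{"rot":[[0,0,0],[0,0,0]],"delta_pos":[[0,0,0],[0,0,0]],"grip":[0,0]}'
python3 - <<'E'
from flat import *
s=vision.capture("scene");h,sa,v=[a.astype(int) for a in cv2.split(hsv(s))]
cn=blob((h>24)&(h<50)&(sa>40)&(v>40),box=(150,200,280,300))
p=np.array(r.sense()["tcp_pos"])*1e3
# predicted silhouette for level stone centred near TCP: -x side bottom edge
for cz in(-14,-17,-20):
  pr=[proj(s,np.r_[p[0]-23,p[1]-2.5+d,p[2]+cz-11]/1e3) for d in(-54,54)];print(cz,np.round(pr,1))
x=cn[:,0,0];y=cn[:,0,1]
print([(int(u),int(y[x==u].max())) for u in range(x.min(),x.max(),6)])
E
```

```text
time_s: 39.33
tcp_pos: [0.4243, 0.1438, 0.1027]
ee_rot: [[-0.017, -1.0, 0.004], [-0.985, 0.016, -0.175], [0.175, -0.007, -0.985]]
wrist_force: [1.2, 0.8, -3.0]
gripper_width: 0.526
time_s: 39.5
tcp_pos: [0.4222, 0.1438, 0.0997]
ee_rot: [[-0.013, -1.0, -0.002], [-0.985, 0.013, -0.173], [0.173, -0.0, -0.985]]
wrist_force: [-0.3, -1.5, -2.2]
gripper_width: 0.53
108 bottom rise mm 36.3 top-edge rise 65.1
100 bottom rise mm 37.1 top-edge rise 66.0
90 bottom rise mm 37.0 top-edge rise 60.8
75 bottom rise mm 36.8 top-edge rise 32.6
60 bottom rise mm None top-edge rise None
45 bottom rise mm None top-edge rise None
30 bottom rise mm 36.9 top-edge rise 27.7
15 bottom rise mm 39.7 top-edge rise 30.6
[0.42218347 0.14345092 0.09963295] [ 0.03565623  0.23322679 -2.36402368] 39.55
-14 [[254.6 248.5]
 [205.2 270.5]]
-17 [[254.6 249.7]
 [205.3 271.8]]
-20 [[254.6 250.9]
 [205.4 273. ]]
[(194, 257), (200, 265), (206, 271), (212, 269), (218, 266)]
```

It is level now, with a rise of 36 to 39 mm along its length. I move it aside to the bench and set it down.

```bash
python3 -m jog '{"rot":[[0,0,0],[0,0,0],[0,0,0],[0,0,0],[0,0,0],[0,0,0],[0,0,0],[0,0,0],[0,0,0]],"delta_pos":[[20,0,0],[30,0,0],[32,0,0],[25,0,-5],[10,0,-15],[0,0,-18],[0,0,-12],[0,0,-6],[0,0,0]],"grip":[0,0,0,0,0,0,0,0,0]}'
python3 -m jog '{"rot":[[0,0,0],[0,0,0],[0,0,0],[0,0,0],[0,0,0]],"delta_pos":[[0,0,-3],[0,0,-3],[0,0,-2],[0,0,0],[0,0,0]],"grip":[0,0,0,0,0]}'
```

```text
time_s: 40.35
tcp_pos: [0.5391, 0.1424, 0.0426]
ee_rot: [[-0.015, -1.0, -0.004], [-0.984, 0.016, -0.175], [0.175, 0.001, -0.985]]
wrist_force: [-0.1, -0.7, -2.2]
gripper_width: 0.533
time_s: 40.77
tcp_pos: [0.5403, 0.1439, 0.0366]
ee_rot: [[-0.014, -1.0, 0.001], [-0.985, 0.014, -0.173], [0.173, -0.003, -0.985]]
wrist_force: [0.8, -0.6, -2.4]
gripper_width: 0.527
```

```bash
python3 -m jog '{"rot":[[0,0,0],[0,0,0],[0,0,0],[0,0,0],[0,0,0]],"delta_pos":[[0,0,-2],[0,0,-1.5],[0,0,0],[0,0,0],[0,0,0]],"grip":[0,0,0,0,0]}'
python3 -m jog '{"rot":[[0,0,0],[0,0,0],[0,0,0],[0,0,0]],"delta_pos":[[0,0,-1],[0,0,-1],[0,0,0],[0,0,0]],"grip":[0,0,0,0]}'
```

```text
time_s: 41.18
tcp_pos: [0.5403, 0.1437, 0.0328]
ee_rot: [[-0.014, -1.0, 0.0], [-0.985, 0.014, -0.174], [0.174, -0.003, -0.985]]
wrist_force: [-0.7, -0.6, -1.0]
gripper_width: 0.526
time_s: 41.52
tcp_pos: [0.5402, 0.1437, 0.0307]
ee_rot: [[-0.014, -1.0, -0.0], [-0.985, 0.014, -0.174], [0.174, -0.002, -0.985]]
wrist_force: [0.2, -0.3, -2.2]
gripper_width: 0.532
```

```bash
python3 -m jog '{"rot":[[0,0,0],[0,0,0],[0,0,0],[0,0,0]],"delta_pos":[[0,0,-1],[0,0,-0.8],[0,0,0],[0,0,0]],"grip":[0,0,0,0]}'
python3 - <<'E'
from h import *
s=vision.capture("scene");h,sa,v=[a.astype(int) for a in cv2.split(hsv(s))]
cn=blob((h>24)&(h<50)&(sa>40)&(v>40),box=(140,180,290,300));p=np.array(r.sense()["tcp_pos"])*1e3
x=cn[:,0,0];y=cn[:,0,1]
print(p,r.sense()["wrist_force"],[(int(u),int(y[x==u].max())) for u in range(x.min(),x.max(),6)])
for z in(0,5):print(np.round([proj(s,np.r_[p[0]-23,p[1]-2.5+d,z]/1e3) for d in(-54,0,54)],1))
E
```

```text
time_s: 41.85
tcp_pos: [0.5404, 0.1437, 0.0297]
ee_rot: [[-0.014, -1.0, 0.0], [-0.985, 0.014, -0.174], [0.174, -0.003, -0.985]]
wrist_force: [-1.3, 0.3, 4.5]
gripper_width: 0.53
[540.38877104 143.7589384   29.69435224] [-1.094627    1.01132407  5.02114371] [(170, 250), (176, 260), (182, 263), (188, 260)]
[[224.4 246. ]
 [202.6 255.4]
 [179.6 265.3]]
[[224.3 244.3]
 [202.4 253.6]
 [179.4 263.4]]
```

Contact came at the expected height of 29.7. I release, straighten the tool, and fetch the stop.

```bash
python3 -m jog '{"rot":[[0,0,0],[0,0,0],[0,0,0],[0,0,0],[5,0,0],[5,0,0],[0,0,0],[0,0,0],[0,0,0],[0,0,0]],"delta_pos":[[0,0,0],[0,0,0],[0,0,0],[0,2,12],[0,0,35],[-10,0,40],[-25,-20,10],[-30,-25,0],[-30,-25,0],[-20,-20,0]],"grip":[58,66,76,85,85,80,70,60,50,50]}'
python3 -m jog '{"rot":[[0,0,0],[0,0,0],[0,0,0],[0,0,0]],"delta_pos":[[-3,-7,0],[0,0,0],[0,0,0],[0,0,0]],"grip":[50,50,50,50]}'
python3 -c "
from h import *
s=r.sense();print(s['tcp_pos'])"
```

```text
time_s: 42.73
tcp_pos: [0.4222, 0.0539, 0.1258]
ee_rot: [[-0.015, -1.0, -0.001], [-1.0, 0.015, 0.0], [-0.0, 0.001, -1.0]]
wrist_force: [0.1, 0.4, -0.3]
gripper_width: 0.579
time_s: 43.07
tcp_pos: [0.4237, 0.0496, 0.1262]
ee_rot: [[-0.014, -1.0, 0.001], [-1.0, 0.014, 0.0], [-0.0, -0.001, -1.0]]
wrist_force: [-0.2, 0.0, 0.1]
gripper_width: 0.503
[0.42371922 0.04961703 0.12616089]
```

```bash
python3 -m jog '{"rot":[[0,0,0],[0,0,0],[0,0,0],[0,0,0],[0,0,0],[0,0,0],[0,0,0],[0,0,0],[0,0,0],[0,0,0]],"delta_pos":[[-1.3,-1,-15],[0,0,-25],[0,0,-14],[0,0,-5],[0,0,-2],[0,0,0],[0,0,0],[0,0,0],[0,0,0],[0,0,0]],"grip":[50,50,50,50,50,10,0,0,0,0]}'
python3 -m jog '{"rot":[[0,0,0],[0,0,0],[0,0,0],[0,0,0],[0,0,0],[0,0,0],[0,0,0],[0,0,0]],"delta_pos":[[0,0,0],[0,0,4],[0,0,4],[0,0,2.5],[0,0,0],[0,-4,0],[0,0,0],[0,0,0]],"grip":[0,0,0,0,0,0,0,0]}'
```

```text
time_s: 43.9
tcp_pos: [0.4222, 0.0482, 0.0658]
ee_rot: [[-0.014, -1.0, 0.004], [-1.0, 0.014, 0.002], [-0.002, -0.004, -1.0]]
wrist_force: [6.9, -1.6, -1.3]
gripper_width: 0.207
time_s: 44.57
tcp_pos: [0.4222, 0.044, 0.0759]
ee_rot: [[-0.014, -1.0, 0.003], [-1.0, 0.014, 0.001], [-0.001, -0.003, -1.0]]
wrist_force: [5.5, -1.6, -1.3]
gripper_width: 0.203
```

```bash
python3 -m jog '{"rot":[[0,0,0],[0,0,0],[0,0,0],[0,0,0],[0,0,0],[0,0,0],[0,0,0],[0,0,0],[0,0,0],[0,0,0]],"delta_pos":[[0,-8,0],[0,-10,0],[0,-9,0],[0,-4,0],[0,0,0],[0,0,-4],[0,0,-4],[0,0,-2.5],[0,0,0],[0,0,0]],"grip":[0,0,0,0,0,0,0,0,0,0]}'
python3 -m jog '{"rot":[[0,0,0],[0,0,0],[0,0,0],[0,0,0],[0,0,0],[0,0,0],[0,0,0],[0,0,0],[0,0,0],[0,0,0]],"delta_pos":[[0,0,0],[0,0,0],[0,0,0],[0,0,20],[0,0,35],[25,20,5],[30,30,0],[30,35,0],[22,30,0],[10,10,0]],"grip":[35,50,50,60,70,80,90,100,100,100]}'
python3 - <<'E'
from h import *
w=vision.capture("wrist");np.save("wa.npy",w,allow_pickle=True);H=hsv(w).astype(int);h,sa,v=H[...,0],H[...,1],H[...,2]
t=vision.capture("top")
g=(h>24)&(h<50)&(sa>36)&(v>60)
f=lambda u,vv,z:np.round(cast(w,u,vv,z)[:2]*1e3,1)
for row in(190,210,225):
  m=np.where(g[row,170:350])[0]+170
  if len(m):print(row,m[0],m[-1],f(m[0]-.5,row,.022),f(m[-1]+.5,row,.022))
m=np.where(g[80:235,258])[0]+80;print("end",m[0] if len(m) else None,f(258,m[0]-.5,.022),f(258,m[0]-.5,0))
print(r.sense()["tcp_pos"],r.sense()["time_s"])
E
```

```text
time_s: 45.4
tcp_pos: [0.4218, 0.0128, 0.0655]
ee_rot: [[-0.014, -1.0, 0.002], [-1.0, 0.014, 0.0], [-0.0, -0.002, -1.0]]
wrist_force: [4.4, -0.7, 5.1]
gripper_width: 0.204
time_s: 46.23
tcp_pos: [0.5359, 0.1366, 0.124]
ee_rot: [[-0.012, -1.0, -0.001], [-1.0, 0.012, -0.001], [0.001, 0.001, -1.0]]
wrist_force: [0.3, -0.0, 0.3]
gripper_width: 0.879
190 224 282 [561.6 126.5] [517.  127.1]
210 225 281 [561.5 142.6] [517.6 143.1]
225 225 281 [562. 155.] [517.5 155.5]
end 134 [535.   84.5] [535.1  87. ]
[0.53451058 0.13516615 0.12336418] 46.3333
```

The stone is at (539.7,141.2) on the bench, as predicted. I regrip it squarely, letting the grip close fully this time.

```bash
python3 -m jog '{"rot":[[0,0,0],[0,0,0],[0,0,0],[0,0,0],[0,0,0],[0,0,0],[0,0,0],[0,0,0],[0,0,0]],"delta_pos":[[1,3.4,-15],[0,0,-25],[0,0,-25],[0,0,-18],[0,0,-9],[0,0,-5],[0,0,0],[0,0,0],[0,0,0]],"grip":[100,100,100,100,100,100,100,85,70]}'
python3 -m jog '{"rot":[[0,0,0],[0,0,0],[0,0,0],[0,0,0],[0,0,0],[0,0,0]],"delta_pos":[[0,0,0],[0,0,0],[0,0,0],[0,0,0],[0,0,0],[0,0,0]],"grip":[0,0,0,0,0,0]}'
```

```text
time_s: 47.08
tcp_pos: [0.5361, 0.1374, 0.0291]
ee_rot: [[-0.014, -1.0, 0.002], [-1.0, 0.014, 0.001], [-0.001, -0.002, -1.0]]
wrist_force: [-0.0, 0.2, 0.9]
gripper_width: 0.923
time_s: 47.58
tcp_pos: [0.5363, 0.1376, 0.0284]
ee_rot: [[-0.014, -1.0, 0.002], [-1.0, 0.014, 0.001], [-0.001, -0.002, -1.0]]
wrist_force: [1.2, -0.4, 1.1]
gripper_width: 0.531
```

```bash
python3 -m jog '{"rot":[[0,0,0],[0,0,0],[0,0,0],[0,0,0],[0,0,0],[0,0,0],[0,0,0],[0,0,0],[0,0,0],[0,0,0]],"delta_pos":[[0,0,6],[0,0,20],[0,0,30],[-15,-1,14],[-30,-2,0],[-32,-2,0],[-24,-1,0],[-11,-1,0],[0,0,0],[0,0,0]],"grip":[0,0,0,0,0,0,0,0,0,0]}'
python3 -m jog '{"rot":[[0,0,0]],"delta_pos":[[0,0,0]],"grip":[0]}'
cat > sil.py <<'E'
from flat import *
import sys
def sil(yoff,bot):
    s=vision.capture("scene");h,sa,v=[a.astype(int) for a in cv2.split(hsv(s))]
    st=(h>24)&(h<50)&(sa>40)&(v>40);q=r.sense();p=np.array(q["tcp_pos"])*1e3;print(np.round(p,1),np.round(q["wrist_force"],1),q["gripper_width"],q["time_s"])
    for d in(50,40,30,20,-20,-30,-40,-50):
        P=np.r_[p[0]-23+.015*d,p[1]+yoff+d,bot];u,vv=proj(s,P/1e3);k=proj(s,(P-[0,0,10])/1e3)[1]-vv;u=int(round(u))
        col=[i for i in range(int(vv)-20,int(vv)+12) if st[i,u]]
        print(d,None if not col else round((vv-max(col)-.5)/k*10,1))
E
python3 -c "
from sil import *
sil(3.6,r.sense()['tcp_pos'][2]*1e3-28.3)"
```

```text
time_s: 48.42
tcp_pos: [0.4238, 0.1305, 0.0984]
ee_rot: [[-0.013, -1.0, 0.001], [-1.0, 0.013, 0.0], [-0.0, -0.001, -1.0]]
wrist_force: [0.8, 0.2, -2.1]
gripper_width: 0.531
time_s: 48.5
tcp_pos: [0.4248, 0.1309, 0.0983]
ee_rot: [[-0.014, -1.0, 0.001], [-1.0, 0.014, 0.001], [-0.001, -0.001, -1.0]]
wrist_force: [0.1, -0.5, -2.4]
gripper_width: 0.529
108 bottom rise mm 51.5 top-edge rise 47.3
100 bottom rise mm 39.7 top-edge rise 60.9
90 bottom rise mm 39.5 top-edge rise 65.8
75 bottom rise mm 39.3 top-edge rise 60.7
60 bottom rise mm 39.2 top-edge rise 65.8
45 bottom rise mm None top-edge rise None
30 bottom rise mm 42.0 top-edge rise 30.3
15 bottom rise mm 39.7 top-edge rise 30.6
[0.42483805 0.13081981 0.09815544] [-0.28561843  0.2059568  -1.49063294] 48.55
[424.7 130.7  98. ] [ 0.1  0.7 -1.3] 0.5290420969706817 48.6
50 -0.4
40 -0.5
30 -0.7
20 -0.7
-20 -0.5
-30 -0.4
-40 -0.2
-50 0.1
```

The stone is level in the grip and has not slipped (underside deviation within 0.7 mm). I lower it.

```bash
python3 -m jog '{"rot":[[0,0,0],[0,0,0],[0,0,0],[0,0,0],[0,0,0],[0,0,0],[0,0,0]],"delta_pos":[[-0.8,0,-10],[0,0,-13],[0,0,-7],[0,0,-3.5],[0,0,0],[0,0,0],[0,0,0]],"grip":[0,0,0,0,0,0,0]}'
python3 -m jog '{"rot":[[0,0,0],[0,0,0],[0,0,0],[0,0,0],[0,0,0]],"delta_pos":[[0,0,-1.5],[0,0,-1.5],[0,0,-1],[0,0,0],[0,0,0]],"grip":[0,0,0,0,0]}'
```

```text
time_s: 49.18
tcp_pos: [0.4232, 0.1305, 0.0648]
ee_rot: [[-0.014, -1.0, 0.001], [-1.0, 0.014, 0.0], [-0.0, -0.001, -1.0]]
wrist_force: [1.2, 1.1, -2.3]
gripper_width: 0.529
time_s: 49.6
tcp_pos: [0.4227, 0.1302, 0.0605]
ee_rot: [[-0.014, -1.0, 0.0], [-1.0, 0.014, 0.0], [-0.0, -0.0, -1.0]]
wrist_force: [-0.8, -0.2, -2.1]
gripper_width: 0.527
```

```bash
python3 -m jog '{"rot":[[0,0,0],[0,0,0],[0,0,0]],"delta_pos":[[0.5,0,-0.6],[0,0,0],[0,0,0]],"grip":[0,0,0]}'
python3 -m jog '{"rot":[[0,0,0],[0,0,0],[0,0,0],[0,0,0],[0,0,0],[0,0,0]],"delta_pos":[[0,2,0],[0,2,0],[0,1,0],[0,1,0],[0,0,0],[0,0,0]],"grip":[0,0,0,0,0,0]}'
python3 -m jog '{"rot":[[0,0,0],[0,0,0],[0,0,0],[0,0,0]],"delta_pos":[[0,1,0],[0,1,0],[0,0,0],[0,0,0]],"grip":[0,0,0,0]}'
```

```text
time_s: 49.85
tcp_pos: [0.4229, 0.1302, 0.0604]
ee_rot: [[-0.014, -1.0, -0.0], [-1.0, 0.014, -0.0], [0.0, 0.0, -1.0]]
wrist_force: [-4.6, 0.9, 5.9]
gripper_width: 0.528
time_s: 50.35
tcp_pos: [0.4231, 0.1354, 0.0603]
ee_rot: [[-0.014, -1.0, -0.001], [-1.0, 0.014, -0.001], [0.001, 0.001, -1.0]]
wrist_force: [-1.1, -4.6, 5.7]
gripper_width: 0.529
time_s: 50.68
tcp_pos: [0.4231, 0.1372, 0.0603]
ee_rot: [[-0.015, -1.0, -0.001], [-1.0, 0.015, -0.002], [0.002, 0.001, -1.0]]
wrist_force: [-1.2, -4.9, 6.0]
gripper_width: 0.525
```

```bash
python3 -m jog '{"rot":[[0,0,0],[0,0,0],[0,0,0],[0,0,0],[0,0,0],[0,0,0],[0,0,0],[0,0,0],[0,0,0],[0,0,0]],"delta_pos":[[0,0,0.5],[0,0,0],[0,0,0],[0,0,10],[0,0,30],[0,-20,20],[0,-32,0],[-1,-35,0],[0,-25,0],[0,-12,0]],"grip":[58,66,76,85,80,70,60,50,50,50]}'
python3 -m jog '{"rot":[[0,0,0],[0,0,0]],"delta_pos":[[0,0,0],[0,0,0]],"grip":[50,50]}'
python3 flat.py
```

```text
time_s: 51.52
tcp_pos: [0.4216, 0.0123, 0.1204]
ee_rot: [[-0.016, -1.0, -0.0], [-1.0, 0.016, 0.0], [-0.0, 0.0, -1.0]]
wrist_force: [0.4, 0.5, -0.3]
gripper_width: 0.536
time_s: 51.68
tcp_pos: [0.4225, 0.014, 0.1204]
ee_rot: [[-0.016, -1.0, 0.001], [-1.0, 0.016, 0.0], [-0.0, -0.001, -1.0]]
wrist_force: [0.7, -0.6, -0.2]
gripper_width: 0.508
108 bottom rise mm 3.3 top-edge rise -0.9
100 bottom rise mm -1.0 top-edge rise -2.6
90 bottom rise mm 1.3 top-edge rise 7.3
75 bottom rise mm 1.1 top-edge rise 17.3
60 bottom rise mm 0.9 top-edge rise 24.9
45 bottom rise mm 0.8 top-edge rise 35.2
30 bottom rise mm 0.9 top-edge rise 43.1
15 bottom rise mm 1.1 top-edge rise 22.8
[0.42261474 0.01454793 0.12043742] [ 0.00442794 -0.00465141  0.20372844] 51.7333
```

The stone lies flat now, with an underside rise of about 1 mm all along. I regrip the stop.

```bash
python3 -m jog '{"rot":[[0,0,0],[0,0,0],[0,0,0],[0,0,0],[0,0,0],[0,0,0],[0,0,0],[0,0,0],[0,0,0],[0,0,0]],"delta_pos":[[-0.4,-1.4,-15],[0,0,-22],[0,0,-12],[0,0,-5],[0,0,-1],[0,0,0],[0,0,0],[0,0,0],[0,0,0],[0,0,0]],"grip":[50,50,50,50,50,10,0,0,0,0]}'
python3 -m jog '{"rot":[[0,0,0],[0,0,0],[0,0,0],[0,0,0],[0,0,0],[0,0,0]],"delta_pos":[[0,0,0],[0,0,4],[0,0,4],[0,0,2.5],[0,0,0],[0,0,0]],"grip":[0,0,0,0,0,0]}'
```

```text
time_s: 52.57
tcp_pos: [0.4221, 0.0129, 0.0659]
ee_rot: [[-0.014, -1.0, 0.001], [-1.0, 0.014, 0.0], [-0.0, -0.001, -1.0]]
wrist_force: [-0.4, 1.3, 0.4]
gripper_width: 0.206
time_s: 53.07
tcp_pos: [0.422, 0.0129, 0.0761]
ee_rot: [[-0.014, -1.0, 0.001], [-1.0, 0.014, 0.0], [-0.0, -0.001, -1.0]]
wrist_force: [0.5, 0.2, -1.6]
gripper_width: 0.203
```

```bash
python3 -m jog '{"rot":[[0,0,0],[0,0,0],[0,0,0],[0,0,0],[0,0,0],[0,0,0],[0,0,0]],"delta_pos":[[0.1,7,0],[0.2,8,0],[0.1,6,0],[0,4,0],[0,2,0],[0,0,0],[0,0,0]],"grip":[0,0,0,0,0,0,0]}'
python3 -m jog '{"rot":[[0,0,0],[0,0,0],[0,0,0],[0,0,0],[0,0,0],[0,0,0],[0,0,0]],"delta_pos":[[0,2,0],[0,2,0],[0,2,0],[0,2,0],[0,1.7,0],[0,0,0],[0,0,0]],"grip":[0,0,0,0,0,0,0]}'; python3 flat.py
```

```text
time_s: 53.65
tcp_pos: [0.4224, 0.0403, 0.0758]
ee_rot: [[-0.014, -1.0, 0.0], [-1.0, 0.014, 0.0], [-0.0, -0.0, -1.0]]
wrist_force: [1.0, 0.4, -1.0]
gripper_width: 0.204
time_s: 54.23
tcp_pos: [0.4224, 0.0491, 0.0759]
ee_rot: [[-0.014, -1.0, 0.0], [-1.0, 0.014, -0.001], [0.001, -0.0, -1.0]]
wrist_force: [3.8, -4.4, -2.0]
gripper_width: 0.201
108 bottom rise mm 0.8 top-edge rise -0.9
100 bottom rise mm -1.0 top-edge rise -2.6
90 bottom rise mm 1.3 top-edge rise -0.3
75 bottom rise mm 1.1 top-edge rise 19.9
60 bottom rise mm 0.9 top-edge rise 37.7
45 bottom rise mm 0.8 top-edge rise 40.3
30 bottom rise mm 0.9 top-edge rise 50.8
15 bottom rise mm 1.1 top-edge rise 17.7
[0.42242421 0.04908943 0.07594374] [ 3.69089647 -4.01320762 -1.69992814] 54.2833
```

The stone is flat and the pad is pressed (4.4 N). I lower the stop.

```bash
python3 -m jog '{"rot":[[0,0,0],[0,0,0],[0,0,0],[0,0,0],[0,0,0],[0,0,0],[0,0,0]],"delta_pos":[[0,0.2,-3],[0,0,-3],[0,0,-3],[0,0,-1.5],[0,0,0],[0,0,0],[0,0,0]],"grip":[0,0,0,0,0,0,0]}'
python3 -m jog '{"rot":[[0,0,0],[0,0,0],[0,0,0],[0,0,0]],"delta_pos":[[0,0,-0.7],[0,0,0],[0,0,0],[0,0,0]],"grip":[0,0,0,0]}'
```

```text
time_s: 54.87
tcp_pos: [0.4225, 0.0491, 0.0658]
ee_rot: [[-0.014, -1.0, 0.0], [-1.0, 0.014, -0.001], [0.001, -0.0, -1.0]]
wrist_force: [3.0, -5.7, 2.0]
gripper_width: 0.205
time_s: 55.2
tcp_pos: [0.4225, 0.0491, 0.0657]
ee_rot: [[-0.014, -1.0, 0.0], [-1.0, 0.014, -0.001], [0.001, -0.0, -1.0]]
wrist_force: [0.8, -5.5, 7.6]
gripper_width: 0.207
```

The stop bottomed out at the same height at which it was gripped home. I release it and retreat to check.

```bash
python3 -m jog '{"rot":[[0,0,0],[0,0,0],[0,0,0],[0,0,0],[0,0,0],[0,0,0],[0,0,0],[0,0,0],[0,0,0],[0,0,0]],"delta_pos":[[0,0,0.7],[0,0,0],[0,0,0],[0,0,0],[0,0,10],[0,0,30],[0,0,40],[0,-15,40],[0,-30,25],[0,-35,10]],"grip":[35,50,50,50,50,50,60,70,80,90]}'
python3 -m jog '{"rot":[[0,0,-3],[0,0,-3],[0,0,-3],[0,0,-3],[0,0,-3],[0,0,-3],[0,0,-3],[0,0,-3],[0,0,-3],[0,0,-3]],"delta_pos":[[-5,-36,0],[-7,-38,0],[-8,-38,0],[-8,-38,0],[-8,-38,0],[-8,-38,0],[-8,-38,0],[-8,-38,0],[-8,-38,0],[0,-20,0]],"grip":[100,100,100,100,100,100,100,100,100,100]}'
python3 -m jog '{"rot":[[0,0,0],[0,0,0],[0,0,0],[0,0,0]],"delta_pos":[[0,-30,0],[0,-20,0],[0,0,0],[0,0,0]],"grip":[100,100,100,100]}'
python3 flat.py
python3 - <<'E'
from h import *
c=vision.capture("top");H=hsv(c).astype(int);h,sa,v=H[...,0],H[...,1],H[...,2]
def show(n,m,box,z):
    R=rect(c,blob(m,box=box),z);print(n,np.round(R[0],1),np.round(R[1],1),round(long_axis(R),2))
show("long",(h<16)&(sa>125)&(v>60),(270,160,372,275),.025)
show("med",(h>24)&(h<50)&(sa>36)&(v>125),(150,225,260,272),.054)
show("small",(sa<75)&(v>60),(255,155,320,190),.018)
show("bottle",((h<8)|(h>172))&(sa>170),(220,160,250,180),.12)
g=c["frame"].astype(int).sum(2)//3
print(list(map(int,g[247,145:170])),list(map(int,g[247,205:292])))
E
```

```text
time_s: 56.03
tcp_pos: [0.4242, -0.0295, 0.2238]
ee_rot: [[-0.01, -1.0, 0.008], [-1.0, 0.01, 0.002], [-0.002, -0.008, -1.0]]
wrist_force: [0.2, -0.6, 0.1]
gripper_width: 0.718
time_s: 56.87
tcp_pos: [0.3527, -0.3927, 0.2187]
ee_rot: [[-0.517, -0.856, -0.001], [-0.856, 0.517, 0.0], [0.0, 0.001, -1.0]]
wrist_force: [0.2, 0.8, -0.1]
gripper_width: 1.001
time_s: 57.2
tcp_pos: [0.3537, -0.4402, 0.2182]
ee_rot: [[-0.514, -0.858, -0.002], [-0.858, 0.514, 0.002], [-0.001, 0.002, -1.0]]
wrist_force: [0.2, 0.3, -0.8]
gripper_width: 1.0
108 bottom rise mm 0.8 top-edge rise -3.4
100 bottom rise mm -1.0 top-edge rise -2.6
90 bottom rise mm 1.3 top-edge rise -2.8
75 bottom rise mm 1.1 top-edge rise -3.1
60 bottom rise mm 0.9 top-edge rise -3.2
45 bottom rise mm 0.8 top-edge rise -3.2
30 bottom rise mm 0.9 top-edge rise -3.1
15 bottom rise mm 1.1 top-edge rise -0.3
[ 0.35382719 -0.43947146  0.21853566] [0.30807744 0.88986461 0.19962743] 57.25
long [ 454.3 -166.3] [ 67.1 180.8] 89.83
med [421.8 146.3] [105.8  43.4] -1.18
small [588.3 -80.5] [98.7 40.7] -5.57
bottle [578.6  42.2] [18.7 19. ] 89.01
[164, 163, 161, 143, 140, 147, 150, 152, 154, 158, 161, 151, 119, 76, 56, 95, 195, 227, 161, 120, 141, 144, 145, 144, 144] [146, 144, 145, 145, 143, 143, 145, 137, 99, 81, 94, 101, 101, 102, 92, 90, 98, 98, 98, 99, 98, 98, 98, 98, 97, 97, 99, 97, 97, 96, 97, 97, 96, 95, 81, 97, 197, 165, 149, 214, 202, 127, 87, 92, 92, 86, 149, 218, 203, 131, 89, 91, 90, 87, 152, 220, 204, 131, 88, 90, 88, 89, 153, 219, 205, 129, 88, 88, 90, 147, 176, 176, 177, 179, 179, 181, 181, 178, 126, 118, 156, 149, 165, 179, 176, 173, 172]
```

```bash
python3 -c "
from station import finish_job;print(finish_job())"
```

```text
the job is handed in; nothing more can be done
None
```

The stone is changed and the job is handed in at about 57 s of robot time. The medium stone is clamped flat in the holder, and the long stone lies flat on the bench between the holder and the vise.

**What went wrong on the way:**
- **Long stone:** my first grip was too low, so the fingertips met the bench with about 50 N at the wrist while the stone still hung a few mm up. I set it back on the bed, regripped it higher and then lowered it onto the bench.
- **Medium stone:** at the first laying it slipped in a grip that had not fully closed. I pressed it down with about 46 N and clamped it with its pad end riding up on the spring pad. A height check in the scene view showed the tilt. I took the stone out, rested it on the bench and drew the stop back. I then laid the stone level, slid it to within about 2 mm of the pad, and brought the lifted stop up behind it.

**Last checks:**
- **Clamped stone:** its underside is within about 1 mm of the bed along its whole length. It is centred at y 146.3 mm (146 to 147 expected).
- **Across the bed:** the last top view put the stone at x 421.8, against a holder axis of about 423.5. Its colour mask was clipped, so I trust this only to about 2 mm.
- **Stop:** it bottomed at the same height at which I had gripped it at home. The pad pushed back with about 4 to 5 N. I could not read the stop's joints directly, so "home in notch 4" is inferred from travel, height and force.
- **Long stone:** it is at about (0.454, -0.166) m, turned 90°.
- **Small stone and oil bottle:** neither has moved. The loupe was not measured, but I never went near it.

The picture limit was used up before the second laying, so these last checks are measurements from the images, not viewed pictures.

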